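Lock the taper stoppers into their case and close it

ROBOT

A 6-joint arm with a two-finger parallel gripper is mounted at the origin on the work surface. World frame = base frame: x ahead of the robot, y to its left, z up, the work surface at z = 0. Lengths are in m, angles in degrees, forces in N, time in s.
With the tool pointing down it reaches from about 0.275 to 0.75 m from the base axis. Payload 10.2 kg.
Tool frame: the origin (TCP) lies between the finger pads; the fingertips stand r.nose_length ahead of it and the grasp point (between the pads) is the TCP (r.nose_length is the distance from the TCP to the fingertips, in m); z points along the fingers, y is the direction in which the jaws open and shut (so a half turn about z gives the same grasp; the last joint's range is limited). The gripper opens to 85 mm and grips with 20 to 120 N. Pads are 22 mm wide; open, the fingers measure 114 mm over their backs; the gripper's body (76 mm by 85 mm) begins 54 mm behind the grasp point. The pads swing forward as they close: fully open they stand 13 mm farther back than shut.
Start: joints at [56.471, 17.928, 85.812, -0, 76.261, -12.8], TCP at [0.186, 0.491, 0.25] pointing down, gripper open.
Joint ranges: [-168.41, 168.41], [-55.51, 124.54], [10.69, 146.95], [-70.63, 250.63], [1, 178], [-165.06, 165.06]. Speed limits (degrees/s): [136.94, 136.94, 172.46, 180, 180, 180].

INTERFACE

Orientations are given as a 3x3 rotation matrix whose columns are the frame's x, y, z axes.
In Python, from cell import r gives the robot as it stands.
- The arm moves only by the shell command python3 -m handwheel 'ROWS' [OPENING]. ROWS is JSON, a list that holds one entry, the list of rows, each a list of 6 numbers: the shift along the tool's x, y, z in mm, then the turn, a rotation vector about the tool's x, y, z in degrees. A call has exactly 5 rows; each row shifts and turns the commanded pose from where the row before left it, along the tool's axes as they then stand; what a row does not reach is not made up. A row lasts 1/10 s, in which the tool goes at most 50 mm and 8.59 degrees, less where a joint would pass 70% of its speed; a pose out of reach is approached as far as the arm can. A call with a gripper value outside its range is refused whole. OPENING is the closure, from 0 (fully open) to 1 (shut), set as the call begins (- or left out, the last holds). The fingers move at their own pace and stop on an object; the grip force is fixed at half the most. Time passes only in rows, so rows that do not move let the fingers close, or fill a call up. It gives the time, the measured TCP pose, the force and the opening at its end, in the units of the state.
- r.state(): the state, without advancing time (a new reading comes with each control period).
- r.grab_frame(name): name is "scene" or "side" or "wrist"; returns a dict with "image" (384x512x3 uint8, blue, green, red), "fovy" (degrees; the focal length in pixels is half the picture's height over the tangent of half this angle, whatever the lens; pixels are square), "cx", "cy" (the principal point, pixels), "dist_coeffs" ([k1, k2, p1, p2, k3] as OpenCV has them; the pictures are not rectified), "world_from_camera" (4x4, takes a point from camera to world coordinates). Camera axes: x right, y down, z forward; pixel columns grow to the right and rows downward; lengths in m; the calibration is good to about 2 mm. A picture is of the moment at which its call begins. There is no depth.
- r.close_job(): hands the job in, once; it reports no verdict.
The state is a dict: "time": time; "joint_positions": joint angles; "qd": joint speeds; "joint_efforts": joint torques, N m; "tool_pos": TCP position; "orientation": TCP orientation; "ft_force": force on the tool from outside, world axes, zero at the start; "torque": the same for the moment, N m; "width": finger opening in m.
Only numpy, scipy, OpenCV 4.12 (cv2) and the standard library are available. Lean on these libraries where they do the work, as an engineer would, in place of code of your own. Each camera call takes 0.05 s, during which the arm holds its last target. There are 200 camera calls.

TASK

Pack away the taper stoppers that stand in the drying rack: set each one shank down in a collar of its own in the storage case and tap it down until its collar is fully home. When all are locked, put the lid on the case, flush with the rim and square with it all round, let go, and do not knock over or push about the other things on the bench.

Things in the scene. Friction and masses are not known exactly. Their poses are not given: they have to be found in the camera images.
- case: Open-topped aluminium storage case, fixed, 172 (x) x 196 (y) x 74.5 mm high, walls 8 mm. Inside, 29.5 mm below the rim, a black foam deck with four wells, each with a steel collar. Origin: centre of the underside; z up; its long side runs along its y.
- lid: Loose flat aluminium lid, a plain plate 172 (x) x 196 (y) x 8 mm, no lip, 0.25 to 0.5 kg, handle up; a black bar handle 22 mm thick (x), 90 mm long (y) stands on its middle, 8 to 34 mm over the underside. Origin: centre of the underside. It rests on the case rim, outlines matching, either way round; its underside is then 74.5 mm above the case underside. It may get knocked aside.
- lid_handle (a point): Centre of the lid's bar handle, 21 mm above the lid's underside.
- rack: Fixed wooden drying rack, a block 50 (x) x 246 (y) x 25 mm, with a row along y of four square holes 22 mm wide and 15 mm deep, 62 mm apart, in which the stoppers stand. Origin: centre of the underside.
- beaker: Bystander: glass beaker, 68 mm across, 90 mm high. Origin under its centre.
- washbottle: Bystander: white wash bottle, 62 mm across, 180 mm high with its spout. Origin under its centre.
- meter: Bystander: red hand meter lying flat, 120 x 62 x 26 mm. Origin under its centre.
- stopper0: White plastic taper stopper, 40 g, standing upright in a hole of the rack (absent in some runs). 60 mm high: a tapered shank 36 mm long, 17 mm across at the tip and 24 mm at the top, and above it a round head 28 mm across and 24 mm high. Origin: centre of the shank's tip; z along the axis towards the head. All stoppers are alike and fit any collar.
- well0 (a point): Axis of well 0 of the case at foam level, 45 mm above the case underside. Wells are 66 mm apart along the case x, 80 mm along its y; walls are 45 mm or more from the axis. A stopper just set in the collar hangs with its tip about 17 mm above the case underside, its head top 2.5 mm above the rim; locked, the tip is at 10 mm and the head top 4.5 mm below the rim.
- collar0 (a joint): Depth (m) by which the taper collar in well 0 is driven down: 0 at the start, its mouth (23.4 mm inside) 6 mm above the foam; 0.006 fully home and locked, level with the foam. Stiff: it moves only under more than 6 N, then slowly (1.25 mm/s per further N), and stays where it is left, so a stopper takes several taps of 12 to 15 N or a slow push.
- stopper1: White plastic taper stopper, 40 g, standing upright in a hole of the rack (absent in some runs). 60 mm high: a tapered shank 36 mm long, 17 mm across at the tip and 24 mm at the top, and above it a round head 28 mm across and 24 mm high. Origin: centre of the shank's tip; z along the axis towards the head. All stoppers are alike and fit any collar.
- well1 (a point): Axis of well 1 of the case at foam level, 45 mm above the case underside. Wells are 66 mm apart along the case x, 80 mm along its y; walls are 45 mm or more from the axis. A stopper just set in the collar hangs with its tip about 17 mm above the case underside, its head top 2.5 mm above the rim; locked, the tip is at 10 mm and the head top 4.5 mm below the rim.
- collar1 (a joint): Depth (m) by which the taper collar in well 1 is driven down: 0 at the start, its mouth (23.4 mm inside) 6 mm above the foam; 0.006 fully home and locked, level with the foam. Stiff: it moves only under more than 6 N, then slowly (1.25 mm/s per further N), and stays where it is left, so a stopper takes several taps of 12 to 15 N or a slow push.
- stopper2: White plastic taper stopper, 40 g, standing upright in a hole of the rack (absent in some runs). 60 mm high: a tapered shank 36 mm long, 17 mm across at the tip and 24 mm at the top, and above it a round head 28 mm across and 24 mm high. Origin: centre of the shank's tip; z along the axis towards the head. All stoppers are alike and fit any collar.
- well2 (a point): Axis of well 2 of the case at foam level, 45 mm above the case underside. Wells are 66 mm apart along the case x, 80 mm along its y; walls are 45 mm or more from the axis. A stopper just set in the collar hangs with its tip about 17 mm above the case underside, its head top 2.5 mm above the rim; locked, the tip is at 10 mm and the head top 4.5 mm below the rim.
- collar2 (a joint): Depth (m) by which the taper collar in well 2 is driven down: 0 at the start, its mouth (23.4 mm inside) 6 mm above the foam; 0.006 fully home and locked, level with the foam. Stiff: it moves only under more than 6 N, then slowly (1.25 mm/s per further N), and stays where it is left, so a stopper takes several taps of 12 to 15 N or a slow push.
- stopper3: White plastic taper stopper, 40 g, standing upright in a hole of the rack (absent in some runs). 60 mm high: a tapered shank 36 mm long, 17 mm across at the tip and 24 mm at the top, and above it a round head 28 mm across and 24 mm high. Origin: centre of the shank's tip; z along the axis towards the head. All stoppers are alike and fit any collar.
- well3 (a point): Axis of well 3 of the case at foam level, 45 mm above the case underside. Wells are 66 mm apart along the case x, 80 mm along its y; walls are 45 mm or more from the axis. A stopper just set in the collar hangs with its tip about 17 mm above the case underside, its head top 2.5 mm above the rim; locked, the tip is at 10 mm and the head top 4.5 mm below the rim.
- collar3 (a joint): Depth (m) by which the taper collar in well 3 is driven down: 0 at the start, its mouth (23.4 mm inside) 6 mm above the foam; 0.006 fully home and locked, level with the foam. Stiff: it moves only under more than 6 N, then slowly (1.25 mm/s per further N), and stays where it is left, so a stopper takes several taps of 12 to 15 N or a slow push.
There are look-alikes about, which are no part of the job. What is shaped like the stopper1 but blue or brown is not meant.

How it is judged (in metres and radians):
On the way:
1. every stopper is seated in a collar of the case and driven home, before the lid is put on (((horizontal distance between stopper0 and well0 below 0.003 m and z of stopper0 in the frame of case below 0.0145 m and angle between stopper0's own z axis and vertical below 0.08 rad and value of joint collar0 above 0.0045 m) or (horizontal distance between stopper0 and well1 below 0.003 m and z of stopper0 in the frame of case below 0.0145 m and angle between stopper0's own z axis and vertical below 0.08 rad and value of joint collar1 above 0.0045 m) or (horizontal distance between stopper0 and well2 below 0.003 m and z of stopper0 in the frame of case below 0.0145 m and angle between stopper0's own z axis and vertical below 0.08 rad and value of joint collar2 above 0.0045 m) or (horizontal distance between stopper0 and well3 below 0.003 m and z of stopper0 in the frame of case below 0.0145 m and angle between stopper0's own z axis and vertical below 0.08 rad and value of joint collar3 above 0.0045 m)) and ((horizontal distance between stopper1 and well0 below 0.003 m and z of stopper1 in the frame of case below 0.0145 m and angle between stopper1's own z axis and vertical below 0.08 rad and value of joint collar0 above 0.0045 m) or (horizontal distance between stopper1 and well1 below 0.003 m and z of stopper1 in the frame of case below 0.0145 m and angle between stopper1's own z axis and vertical below 0.08 rad and value of joint collar1 above 0.0045 m) or (horizontal distance between stopper1 and well2 below 0.003 m and z of stopper1 in the frame of case below 0.0145 m and angle between stopper1's own z axis and vertical below 0.08 rad and value of joint collar2 above 0.0045 m) or (horizontal distance between stopper1 and well3 below 0.003 m and z of stopper1 in the frame of case below 0.0145 m and angle between stopper1's own z axis and vertical below 0.08 rad and value of joint collar3 above 0.0045 m)) and ((horizontal distance between stopper2 and well0 below 0.003 m and z of stopper2 in the frame of case below 0.0145 m and angle between stopper2's own z axis and vertical below 0.08 rad and value of joint collar0 above 0.0045 m) or (horizontal distance between stopper2 and well1 below 0.003 m and z of stopper2 in the frame of case below 0.0145 m and angle between stopper2's own z axis and vertical below 0.08 rad and value of joint collar1 above 0.0045 m) or (horizontal distance between stopper2 and well2 below 0.003 m and z of stopper2 in the frame of case below 0.0145 m and angle between stopper2's own z axis and vertical below 0.08 rad and value of joint collar2 above 0.0045 m) or (horizontal distance between stopper2 and well3 below 0.003 m and z of stopper2 in the frame of case below 0.0145 m and angle between stopper2's own z axis and vertical below 0.08 rad and value of joint collar3 above 0.0045 m)) and ((horizontal distance between stopper3 and well0 below 0.003 m and z of stopper3 in the frame of case below 0.0145 m and angle between stopper3's own z axis and vertical below 0.08 rad and value of joint collar0 above 0.0045 m) or (horizontal distance between stopper3 and well1 below 0.003 m and z of stopper3 in the frame of case below 0.0145 m and angle between stopper3's own z axis and vertical below 0.08 rad and value of joint collar1 above 0.0045 m) or (horizontal distance between stopper3 and well2 below 0.003 m and z of stopper3 in the frame of case below 0.0145 m and angle between stopper3's own z axis and vertical below 0.08 rad and value of joint collar2 above 0.0045 m) or (horizontal distance between stopper3 and well3 below 0.003 m and z of stopper3 in the frame of case below 0.0145 m and angle between stopper3's own z axis and vertical below 0.08 rad and value of joint collar3 above 0.0045 m)) and horizontal distance between lid and case above 0.1 m), for 0.2 s.
At the end, for the whole second after the job is handed in: Each stopper present: within 3 mm of a well axis, upright within 0.08 rad, tip under 14.5 mm above the case underside, that collar down over 4.5 mm. Lid at rest flat on the rim (2 mm, 0.02 rad), handle up, centred on the case within 5 mm, square within 0.04 rad (((horizontal distance between stopper0 and well0 below 0.003 m and z of stopper0 in the frame of case below 0.0145 m and angle between stopper0's own z axis and vertical below 0.08 rad and value of joint collar0 above 0.0045 m) or (horizontal distance between stopper0 and well1 below 0.003 m and z of stopper0 in the frame of case below 0.0145 m and angle between stopper0's own z axis and vertical below 0.08 rad and value of joint collar1 above 0.0045 m) or (horizontal distance between stopper0 and well2 below 0.003 m and z of stopper0 in the frame of case below 0.0145 m and angle between stopper0's own z axis and vertical below 0.08 rad and value of joint collar2 above 0.0045 m) or (horizontal distance between stopper0 and well3 below 0.003 m and z of stopper0 in the frame of case below 0.0145 m and angle between stopper0's own z axis and vertical below 0.08 rad and value of joint collar3 above 0.0045 m)) and ((horizontal distance between stopper1 and well0 below 0.003 m and z of stopper1 in the frame of case below 0.0145 m and angle between stopper1's own z axis and vertical below 0.08 rad and value of joint collar0 above 0.0045 m) or (horizontal distance between stopper1 and well1 below 0.003 m and z of stopper1 in the frame of case below 0.0145 m and angle between stopper1's own z axis and vertical below 0.08 rad and value of joint collar1 above 0.0045 m) or (horizontal distance between stopper1 and well2 below 0.003 m and z of stopper1 in the frame of case below 0.0145 m and angle between stopper1's own z axis and vertical below 0.08 rad and value of joint collar2 above 0.0045 m) or (horizontal distance between stopper1 and well3 below 0.003 m and z of stopper1 in the frame of case below 0.0145 m and angle between stopper1's own z axis and vertical below 0.08 rad and value of joint collar3 above 0.0045 m)) and ((horizontal distance between stopper2 and well0 below 0.003 m and z of stopper2 in the frame of case below 0.0145 m and angle between stopper2's own z axis and vertical below 0.08 rad and value of joint collar0 above 0.0045 m) or (horizontal distance between stopper2 and well1 below 0.003 m and z of stopper2 in the frame of case below 0.0145 m and angle between stopper2's own z axis and vertical below 0.08 rad and value of joint collar1 above 0.0045 m) or (horizontal distance between stopper2 and well2 below 0.003 m and z of stopper2 in the frame of case below 0.0145 m and angle between stopper2's own z axis and vertical below 0.08 rad and value of joint collar2 above 0.0045 m) or (horizontal distance between stopper2 and well3 below 0.003 m and z of stopper2 in the frame of case below 0.0145 m and angle between stopper2's own z axis and vertical below 0.08 rad and value of joint collar3 above 0.0045 m)) and ((horizontal distance between stopper3 and well0 below 0.003 m and z of stopper3 in the frame of case below 0.0145 m and angle between stopper3's own z axis and vertical below 0.08 rad and value of joint collar0 above 0.0045 m) or (horizontal distance between stopper3 and well1 below 0.003 m and z of stopper3 in the frame of case below 0.0145 m and angle between stopper3's own z axis and vertical below 0.08 rad and value of joint collar1 above 0.0045 m) or (horizontal distance between stopper3 and well2 below 0.003 m and z of stopper3 in the frame of case below 0.0145 m and angle between stopper3's own z axis and vertical below 0.08 rad and value of joint collar2 above 0.0045 m) or (horizontal distance between stopper3 and well3 below 0.003 m and z of stopper3 in the frame of case below 0.0145 m and angle between stopper3's own z axis and vertical below 0.08 rad and value of joint collar3 above 0.0045 m)) and horizontal distance between lid and case below 0.005 m and angle between the x axis of lid and the x axis of case, either way round below 0.04 rad and z of lid in the frame of case between 0.072 and 0.0765 m and angle between the z axis of lid and the z axis of case, either way round below 0.02 rad and z of lid_handle in the frame of case above 0.09 m and linear speed of lid below 0.02 m/s); the robot touches nothing.
It fails at once if the beaker is pushed more than 40 mm or tipped over (distance of beaker from where it was at the start of the episode above 0.04 m or angle between beaker's own z axis and vertical above 0.6 rad).
It fails at once if the washbottle is pushed more than 40 mm or tipped over (distance of washbottle from where it was at the start of the episode above 0.04 m or angle between washbottle's own z axis and vertical above 0.6 rad).
It fails at once if the meter is pushed more than 40 mm or tipped over (distance of meter from where it was at the start of the episode above 0.04 m or angle between meter's own z axis and vertical above 0.6 rad).
Of stopper0, stopper1, stopper2, stopper3 only 2 to 4 are there at a start; the rules pass over those that are not, and their reading is None.
At some moment in a run one of lid may be knocked a few centimetres aside while the robot is not near it.
It also fails if it takes over 210 s, if anything falls off the work surface, if the arm or the gripper's body presses on something with over 40 N, if the wrist force passes 120 N, or if a joint passes its speed limit or range.

## Working session

There is one attempt and no reset: what is moved stays moved. The work goes in short steps, Python scripts to look and compute and a shell command to move; the robot and the scene stay as the last step left them, time stands still between calls to the robot, and variables do not carry over. Pictures are saved under pics/ and viewed, about 12 in all and at most 16, crops included, and the job is handed in when it is done.

```bash
ls; mkdir -p pics
cat > h.py <<'E'
import numpy as np, cv2
from cell import r
def snap(n,f=None):
    d=r.grab_frame(n); 
    if f: cv2.imwrite('pics/'+f,d['image'])
    return d
def K(d):
    f=d['image'].shape[0]/2/np.tan(np.radians(d['fovy'])/2)
    return np.array([[f,0,d['cx']],[0,f,d['cy']],[0,0,1.]])
def p2w(d,px,z):
    "pixels -> world at height z"
    u=cv2.undistortPoints(np.array(px,float).reshape(-1,1,2),K(d),np.array(d['dist_coeffs'])).reshape(-1,2)
    T=np.array(d['world_from_camera']); o=T[:3,3]
    v=np.c_[u,np.ones(len(u))]@T[:3,:3].T
    return o+v*((z-o[2])/v[:,2])[:,None]
def w2p(d,P):
    T=np.linalg.inv(np.array(d['world_from_camera']))
    return cv2.projectPoints(np.array(P,float).reshape(-1,1,3),cv2.Rodrigues(T[:3,:3])[0],T[:3,3],K(d),np.array(d['dist_coeffs']))[0].reshape(-1,2)
E
python3 - <<'E'
from h import *
import pickle
D={n:snap(n) for n in('scene','side','wrist')}
pickle.dump(D,open('d0.pkl','wb'))
cv2.imwrite('pics/a.png',cv2.resize(D['scene']['image'],(800,600)))
cv2.imwrite('pics/b.png',cv2.resize(D['side']['image'],(800,600)))
for n in D: print(n,D[n]['fovy'],D[n]['dist_coeffs'],np.round(D[n]['world_from_camera'],3).tolist())
print(r.nose_length,r.state())
E
```

```text
pics
scene 45.279805335576526 [-0.11737831  0.          0.          0.          0.        ] [[-0.823, 0.372, -0.429, 1.16], [0.568, 0.53, -0.63, 0.75], [-0.007, -0.762, -0.648, 0.876], [0.0, 0.0, 0.0, 1.0]]
side 51.22544481535328 [-0.09012585  0.          0.          0.          0.        ] [[0.951, -0.175, 0.254, 0.338], [-0.308, -0.502, 0.809, -0.947], [-0.014, -0.847, -0.531, 0.645], [0.0, 0.0, 0.0, 1.0]]
wrist 66.10212911161301 [-0.05179324  0.          0.          0.          0.        ] [[0.354, 0.885, 0.302, 0.107], [0.935, -0.334, -0.116, 0.521], [-0.002, 0.323, -0.946, 0.374], [0.0, 0.0, 0.0, 1.0]]
0.019 {'time': 0.15, 'joint_positions': array([ 5.64722402e+01,  1.79495823e+01,  8.58421405e+01, -5.76147066e-04,
        7.62601727e+01, -1.28010300e+01]), 'qd': array([ 0.03797113, -0.02567676, -0.09043785,  0.03384413, -0.21099054,
       -0.01923898]), 'joint_efforts': array([ 1.72365937e-03, -4.12365496e+01, -2.59798175e+01, -1.16943770e-04,
        3.22009801e-03, -4.09801669e-05]), 'tool_pos': array([0.1857338 , 0.49087216, 0.24990112]), 'orientation': array([[-9.35279824e-01,  3.53908757e-01, -4.92137976e-04],
       [ 3.53909047e-01,  9.35279535e-01, -7.60441807e-04],
       [ 1.91159563e-04, -8.85397962e-04, -9.99999590e-01]]), 'ft_force': array([ 0.49591935,  0.04639134, -1.09471497]), 'torque': array([-0.00571556,  0.02088361, -0.02076706]), 'width': 0.08546841013340688}
```

View pics/a.png

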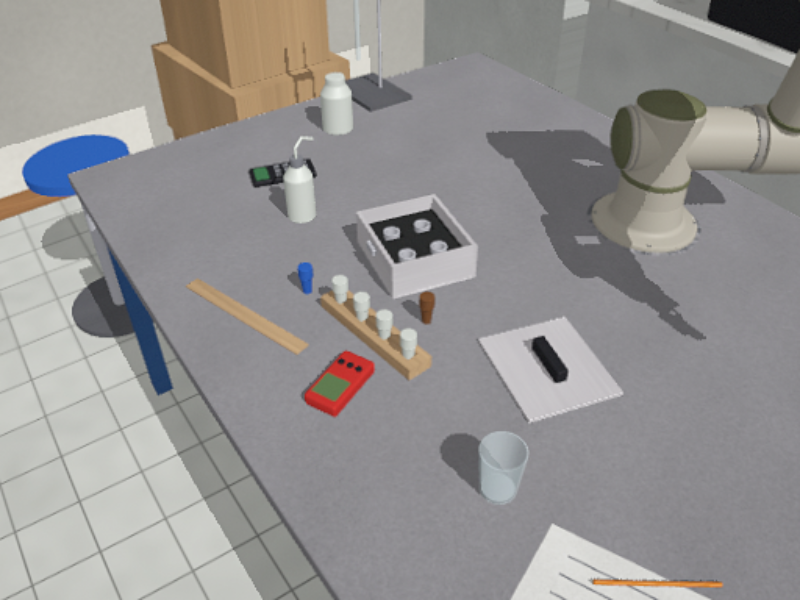

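View pics/b.png

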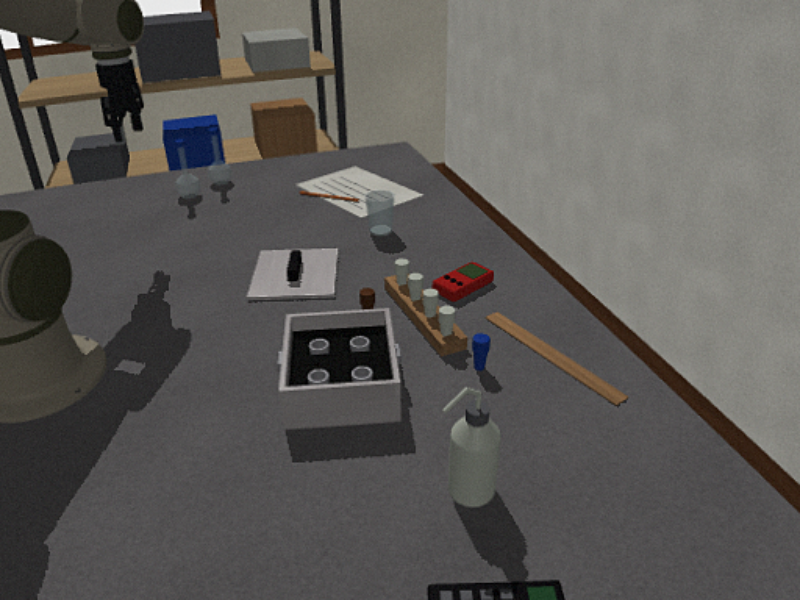

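The scene view shows four white stoppers in the rack, with head tops at about (340,279), (361,297), (384,315) and (409,334). The case is at (415,245), the lid at (550,367), and the blue and brown decoys stand near the rack. I'll work out rough positions from both views.

Run:
```python
from h import *
import pickle
D=pickle.load(open('d0.pkl','rb'));s=512/800
def go(n,px,z,l): print(n,l,np.round(p2w(D[n],np.array(px)*s,z)[:,:2],3).tolist())
# stopper: tip 10mm over bench => head top z=.07
go('scene',[(340,279),(361,297),(384,315),(409,334)],.070,'heads')
go('side',[(447,310),(430,293),(416,277),(402,262)],.070,'heads')
go('scene',[(391,231),(422,224),(439,246),(407,253)],.051,'collars')
go('side',[(318,375),(361,373),(360,341),(319,345)],.051,'collars')
go('side',[(282,390),(398,387),(391,312),(288,316)],.0745,'rim')
go('scene',[(480,341),(566,319),(622,392),(531,419)],.008,'lid')
go('side',[(248,298),(336,299),(338,250),(258,250)],.008,'lid')
go('side',[(380,233)],0,'beaker');go('scene',[(500,495)],0,'beaker')
go('side',[(473,500)],0,'bottle');go('side',[(481,367),(367,306)],[0,.06][0],'blue/brown')
go('side',[(433,293),(451,301),(494,275),(470,263)],.026,'meter')
```

```text
scene heads [[0.681, -0.129], [0.677, -0.066], [0.67, -0.004], [0.663, 0.058]]
side heads [[0.683, -0.137], [0.675, -0.077], [0.671, -0.016], [0.665, 0.046]]
scene collars [[0.509, -0.221], [0.444, -0.205], [0.461, -0.126], [0.524, -0.143]]
side collars [[0.445, -0.212], [0.508, -0.228], [0.528, -0.149], [0.463, -0.138]]
side rim [[0.386, -0.258], [0.542, -0.304], [0.59, -0.118], [0.426, -0.074]]
scene lid [[0.534, 0.09], [0.371, 0.135], [0.421, 0.316], [0.581, 0.271]]
side lid [[0.373, 0.116], [0.534, 0.056], [0.585, 0.251], [0.417, 0.312]]
side beaker [[0.7, 0.317]]
scene beaker [[0.707, 0.345]]
side bottle [[0.59, -0.464]]
side blue/brown [[0.714, -0.216], [0.586, 0.024]]
side meter [[0.706, -0.012], [0.728, -0.049], [0.844, 0.011], [0.819, 0.072]]
```

Both views agree to about 10 mm, which is good enough to approach. I'll square the tool first (tool x = +Y, tool y = +X), then look with the wrist camera.

```bash
python3 -m handwheel '[[[0,0,0,0,0,8.5],[0,0,0,0,0,8.5],[0,0,0,0,0,8.5],[0,0,0,0,0,8.5],[0,0,0,0,0,8.5]]]' 0
python3 -m handwheel '[[[0,0,0,0,0,8.5],[0,0,0,0,0,8.5],[0,0,0,0,0,8.5],[0,0,0,0,0,1.27],[0,0,0,0,0,0]]]'
python3 -m handwheel '[[[-20,15,0,0,0,0],[-40,30,0,0,0,0],[-40,30,0,0,0,0],[-40,30,0,0,0,0],[-40,30,0,0,0,0]]]'
python3 -m handwheel '[[[-40,30,0,0,0,0],[-40,30,0,0,0,0],[-40,30,0,0,0,0],[-40,30,0,0,0,0],[-40,30,0,0,0,0]]]'
python3 -m handwheel '[[[-40,30,0,0,0,0],[-40,30,0,0,0,0],[-40,30,0,0,0,0],[-40,30,0,0,0,0],[-20,10,0,0,0,0]]]'
python3 -m handwheel '[[[0,0,0,0,0,0],[0,0,0,0,0,0],[0,0,0,0,0,0],[0,0,0,0,0,0],[0,0,0,0,0,0]]]'
python3 - <<'E'
from h import *
import pickle
d=snap('wrist');pickle.dump(d,open('d1.pkl','wb'))
cv2.imwrite('pics/c.png',cv2.resize(d['image'],(800,600),interpolation=cv2.INTER_CUBIC))
print(r.state()['tool_pos'],np.round(r.state()['orientation'],3).tolist())
E
```

```text
time: 0.65
tool_pos: [0.1858, 0.4909, 0.25]
orientation: [[-0.445, 0.896, -0.0], [0.896, 0.445, -0.001], [-0.0, -0.001, -1.0]]
ft_force: [0.5, -0.3, 0.3]
width: 0.0855
time: 1.15
tool_pos: [0.1858, 0.491, 0.2501]
orientation: [[-0.003, 1.0, -0.0], [1.0, 0.003, -0.0], [-0.0, -0.0, -1.0]]
ft_force: [1.2, -0.2, -0.1]
width: 0.0851
time: 1.65
tool_pos: [0.3216, 0.3093, 0.2504]
orientation: [[-0.004, 1.0, 0.0], [1.0, 0.004, 0.0], [0.0, 0.0, -1.0]]
ft_force: [0.6, 1.3, 0.1]
width: 0.0858
time: 2.15
tool_pos: [0.4717, 0.1091, 0.2504]
orientation: [[-0.003, 1.0, 0.0], [1.0, 0.003, 0.0], [0.0, 0.0, -1.0]]
ft_force: [0.7, 0.9, 0.0]
width: 0.0857
time: 2.65
tool_pos: [0.6023, -0.0723, 0.2493]
orientation: [[-0.001, 1.0, -0.0], [1.0, 0.001, -0.0], [-0.0, -0.0, -1.0]]
ft_force: [-0.3, 0.6, -0.1]
width: 0.085
time: 3.15
tool_pos: [0.6006, -0.0681, 0.2507]
orientation: [[-0.001, 1.0, 0.0], [1.0, 0.001, -0.0], [-0.0, 0.0, -1.0]]
ft_force: [-0.1, -0.5, 0.5]
width: 0.0849
[ 0.60071214 -0.06830593  0.25061158] [[-0.001, 1.0, 0.0], [1.0, 0.001, -0.0], [-0.0, 0.0, -1.0]]
```

View pics/c.png

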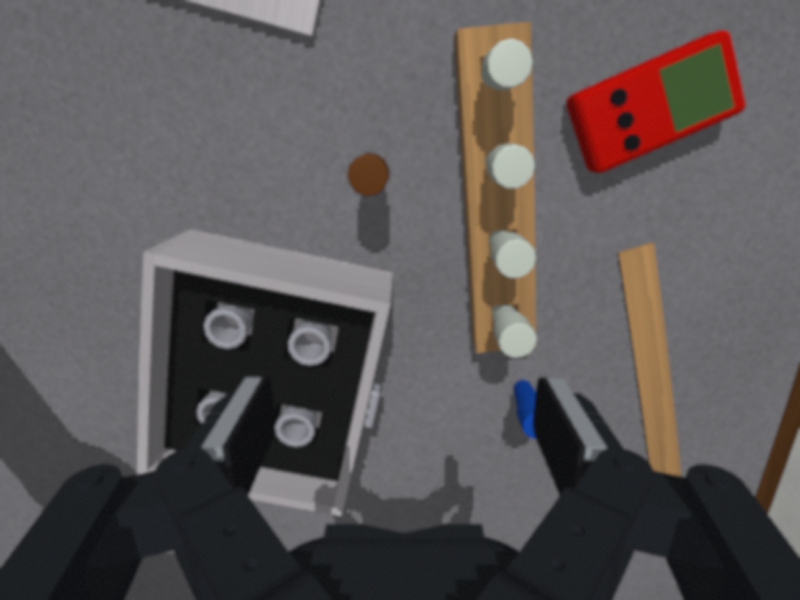

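The wrist view shows the four head tops at (510,63), (513,166), (515,256) and (516,338). The collars are at (228,326), (311,342), (295,428) and (213,408), that last one partly hidden. The brown and blue decoys stand clear of the row.

Run:
```python
from h import *
import pickle
d=pickle.load(open('d1.pkl','rb'));s=512/800
S=p2w(d,np.array([(510,63),(513,166),(515,256),(516,338)])*s,.07)[:,:2]*1000
C=p2w(d,np.array([(228,326),(311,342),(295,428),(213,408)])*s,.051)[:,:2]*1000
R=p2w(d,np.array([(146,256),(391,302)])*s,.0745)[:,:2]*1000
print(S.round(1),np.linalg.norm(np.diff(S,axis=0),axis=1))
print(C.round(1),C.mean(0),np.linalg.norm(np.roll(C,-1,0)-C,axis=1),R,np.linalg.norm(R[1]-R[0]))
# fit case: well grid
m=np.array([(-33,40),(33,40),(33,-40),(-33,-40)],float)
a=C[:3]-C[:3].mean(0);b=m[:3]-m[:3].mean(0);H=b.T@a;U,_,V=np.linalg.svd(H);Q=V.T@U.T
c=C[:3].mean(0)-Q@m[:3].mean(0);print('case',c,np.degrees(np.arctan2(Q[1,0],Q[0,0])),(m@Q.T+c).round(1), c+np.array([[-86,98],[86,98]])@Q.T)
```

```text
[[ 664.3   54.8]
 [ 670.4   -6.4]
 [ 676.3  -66.4]
 [ 682.  -128.1]] [61.49345633 60.2992389  62.01731474]
[[ 464.7 -127.5]
 [ 528.2 -140.8]
 [ 509.4 -220.4]
 [ 442.5 -201.7]] [ 486.22861944 -172.5959996 ] [64.86296288 81.83939833 69.45291342 77.37761495] [[423.73954467 -65.31115454]
 [591.25546672 -98.47361223]] 170.76689590961564
case [ 487.027752   -173.36175465] -13.268542566660587 [[ 464.1 -126.9]
 [ 528.3 -142. ]
 [ 510.  -219.9]
 [ 445.7 -204.7]] [[425.81602774 -58.23953779]
 [593.22449318 -97.7161853 ]]
```

Pitch and sizes check out within 1–2 mm. I'll start with stopper S2 at (676,−66), gripping it high on the head (TCP 2 mm below the top) so the fingertips clear the collar.

```bash
python3 -m handwheel '[[[2,15,0,0,0,0],[0,30,0,0,0,0],[0,30,20,0,0,0],[0,0,40,0,0,0],[0,0,40,0,0,0]]]' 0.4
python3 -m handwheel '[[[0,0,30,0,0,0],[0,0,20,0,0,0],[0,0,10,0,0,0],[0,0,0,0,0,0],[0,0,0,0,0,0]]]'
python3 - <<'E'
from h import *
s=r.state();print((s['tool_pos']*1000).round(1),s['width'])
d=snap('wrist');cv2.imwrite('pics/d.png',d['image'])
print(w2p(d,[[.6763,-.0664,.07],list(s['tool_pos'])]))
E
```

```text
time: 3.7
tool_pos: [0.6763, -0.0666, 0.149]
orientation: [[-0.001, 1.0, 0.001], [1.0, 0.001, -0.0], [-0.0, 0.001, -1.0]]
ft_force: [0.1, -0.3, -0.3]
width: 0.0511
time: 4.2
tool_pos: [0.6764, -0.067, 0.0916]
orientation: [[-0.0, 1.0, 0.002], [1.0, 0.0, -0.001], [-0.001, 0.002, -1.0]]
ft_force: [0.4, -0.4, 0.5]
width: 0.051
[676.4 -67.   91.6] 0.050978454107186634
[[259.37861309 239.94003586]
 [259.75219873 263.24117206]]
```

View pics/d.png

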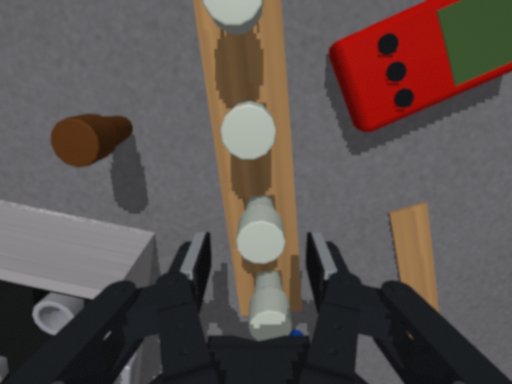

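The head centre is at (261,241) and was predicted at (259,240), midway between the pads (211 to 307). I'll descend and grasp.

```bash
python3 -m handwheel '[[[0,1,10,0,0,0],[0,0,9,0,0,0],[0,0,5,0,0,0],[0,0,0,0,0,0],[0,0,0,0,0,0]]]'
python3 -m handwheel '[[[0,0,0,0,0,0],[0,0,0,0,0,0],[0,0,0,0,0,0],[0,0,0,0,0,0],[0,0,0,0,0,0]]]' 1
python3 -m handwheel '[[[0,0,0,0,0,0],[0,0,-5,0,0,0],[0,0,-15,0,0,0],[0,0,-20,0,0,0],[0,0,-20,0,0,0]]]'
python3 -m handwheel '[[[0,0,-5,0,0,0],[0,0,0,0,0,0],[0,0,0,0,0,0],[0,0,0,0,0,0],[0,0,0,0,0,0]]]'
```

```text
time: 4.75
tool_pos: [0.6769, -0.067, 0.0663]
orientation: [[-0.0, 1.0, 0.0], [1.0, 0.0, -0.0], [-0.0, 0.0, -1.0]]
ft_force: [0.1, 0.2, 0.4]
width: 0.0514
time: 5.25
tool_pos: [0.6772, -0.067, 0.0669]
orientation: [[-0.0, 1.0, 0.001], [1.0, 0.0, -0.0], [-0.0, 0.001, -1.0]]
ft_force: [-0.4, -0.3, 5.1]
width: 0.0261
time: 5.75
tool_pos: [0.6768, -0.067, 0.1277]
orientation: [[-0.0, 1.0, -0.0], [1.0, 0.0, 0.0], [0.0, -0.0, -1.0]]
ft_force: [0.5, -0.2, -0.8]
width: 0.0259
time: 6.25
tool_pos: [0.6766, -0.0669, 0.1304]
orientation: [[0.0, 1.0, -0.001], [1.0, -0.0, 0.0], [0.0, -0.001, -1.0]]
ft_force: [-0.4, -0.1, -0.5]
width: 0.0262
```

```bash
python3 -m handwheel '[[[0,0,-20,0,0,0],[-10,-20,0,0,0,0],[-20,-40,0,0,0,0],[-20,-40,0,0,0,0],[-15,-30,0,0,0,0]]]'
python3 -m handwheel '[[[-10,-18.5,0,0,0,0],[0,0,0,0,0,0],[0,0,0,0,0,0],[0,0,0,0,0,0],[0,0,0,0,0,0]]]'
python3 - <<'E'
from h import *
import pickle
s=r.state();print((s['tool_pos']*1000).round(1),s['width'])
d=snap('wrist');pickle.dump(d,open('d2.pkl','wb'));cv2.imwrite('pics/e.png',cv2.resize(d['image'],(800,600),interpolation=cv2.INTER_CUBIC))
print(w2p(d,[[.5283,-.142,.051],[.4641,-.1269,.051],[.51,-.22,.051],[.4457,-.2047,.051]])/.64)
E
```

```text
time: 6.75
tool_pos: [0.5447, -0.1326, 0.1509]
orientation: [[0.0, 1.0, -0.001], [1.0, -0.0, 0.0], [0.0, -0.001, -1.0]]
ft_force: [0.8, -1.5, -0.3]
width: 0.026
time: 7.25
tool_pos: [0.5289, -0.1415, 0.1511]
orientation: [[-0.001, 1.0, -0.0], [1.0, 0.001, 0.0], [0.0, -0.0, -1.0]]
ft_force: [0.0, -0.2, -1.0]
width: 0.0261
[ 528.9 -141.5  151.1] 0.026124534821456404
[[403.82049539 300.52122419]
 [278.04144477 272.59133278]
 [371.88283711 427.02209817]
 [258.21677104 403.55221225]]
```

View pics/e.png

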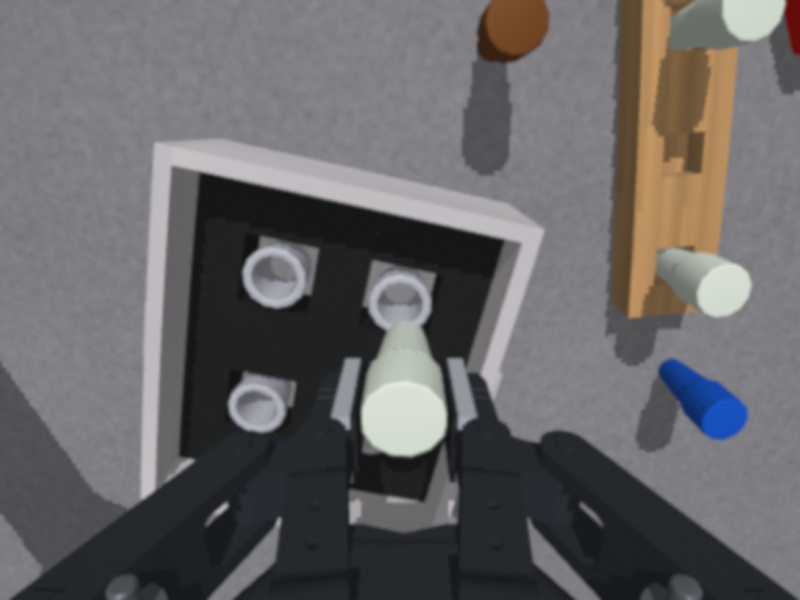

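Collar A is at (275,275), B at (400,300) and D at (257,405). These lie within 2 mm of prediction. The stopper hangs straight, with its head at (404,412).

Run:
```python
from h import *
import pickle
d=pickle.load(open('d2.pkl','rb'));s=.64
C=p2w(d,np.array([(275,275),(400,300),(257,405)])*s,.051)[:,:2]*1000
print(C.round(1),p2w(d,np.array([(404,412)])*s,.1542)*1000)
m=np.array([(-33,40),(33,40),(-33,-40)],float)
a=C-C.mean(0);b=m-m.mean(0);U,_,V=np.linalg.svd(b.T@a);Q=V.T@U.T
c=C.mean(0)-Q@m.mean(0);M=np.array([(-33,40),(33,40),(33,-40),(-33,-40)])
print(c,np.degrees(np.arctan2(Q[1,0],Q[0,0])),(M@Q.T+c).round(1))
R=p2w(d,np.array([(155,150),(541,231)])*s,.0745)[:,:2]*1000;print(R,(M[:2]/M[:2]*[[-86,98],[86,98]])@Q.T+c)
```

```text
[[ 462.4 -128.2]
 [ 526.3 -141.7]
 [ 444.9 -205.7]] [[ 528.33118941 -139.63888386  154.2       ]]
[ 485.76426873 -173.90542565] -12.376791567400259 [[ 462.1 -127.8]
 [ 526.6 -141.9]
 [ 509.4 -220. ]
 [ 445.  -205.9]]
[[ 422.38417214  -65.0583937 ]
 [ 589.07166014 -100.15438252]] [[422.76826941 -59.74981226]
 [590.77084831 -96.61623983]]
```

```bash
python3 -m handwheel '[[[-1.2,-2,10,0,0,0],[0,0,20,0,0,0],[0,0,20,0,0,0],[0,0,15,0,0,0],[0,0,6,0,0,0]]]'
python3 -m handwheel '[[[0,0,1,0,0,0],[0,0,1,0,0,0],[0,0,1,0,0,0],[0,0,1,0,0,0],[0,0,0,0,0,0]]]'
```

```text
time: 7.8
tool_pos: [0.5262, -0.143, 0.0786]
orientation: [[-0.0, 1.0, -0.001], [1.0, 0.0, 0.001], [0.001, -0.001, -1.0]]
ft_force: [1.2, 0.2, 0.6]
width: 0.0255
time: 8.3
tool_pos: [0.5264, -0.1432, 0.0765]
orientation: [[0.0, 1.0, 0.0], [1.0, -0.0, -0.0], [-0.0, 0.0, -1.0]]
ft_force: [0.6, -0.3, 0.7]
width: 0.0261
```

```bash
python3 -m handwheel '[[[0,0,0.5,0,0,0],[0,0,0.5,0,0,0],[0,0,0.5,0,0,0],[0,0,0.5,0,0,0],[0,0,0.5,0,0,0]]]'
python3 -m handwheel '[[[0,0,0.5,0,0,0],[0,0,0.5,0,0,0],[0,0,0.5,0,0,0],[0,0,0.5,0,0,0],[0,0,0.5,0,0,0]]]'
```

```text
time: 8.8
tool_pos: [0.5266, -0.1432, 0.0743]
orientation: [[-0.0, 1.0, 0.001], [1.0, 0.0, -0.0], [-0.0, 0.001, -1.0]]
ft_force: [-0.5, 2.6, 7.1]
width: 0.0262
time: 9.3
tool_pos: [0.5266, -0.1432, 0.072]
orientation: [[-0.0, 1.0, 0.001], [1.0, 0.0, -0.0], [-0.0, 0.001, -1.0]]
ft_force: [-1.1, 2.9, 8.7]
width: 0.0262
```

```bash
python3 -m handwheel '[[[0.5,-0.2,0.5,0,0,0],[0.5,0,0.5,0,0,0],[0,0,0.5,0,0,0],[0,0,0.5,0,0,0],[0,0,0.5,0,0,0]]]'
python3 -m handwheel '[[[0,0,0.5,0,0,0],[0,0,0.5,0,0,0],[0,0,0.5,0,0,0],[0,0,0.5,0,0,0],[0,0,0.5,0,0,0]]]'
```

```text
time: 9.8
tool_pos: [0.5266, -0.1429, 0.0698]
orientation: [[-0.0, 1.0, 0.001], [1.0, 0.0, -0.002], [-0.002, 0.001, -1.0]]
ft_force: [-1.8, -1.1, 8.7]
width: 0.0263
time: 10.3
tool_pos: [0.5266, -0.143, 0.0678]
orientation: [[-0.0, 1.0, 0.001], [1.0, 0.0, -0.002], [-0.002, 0.001, -1.0]]
ft_force: [-3.7, 0.0, 17.9]
width: 0.026
```

```bash
python3 -m handwheel '[[[0,0,0.4,0,0,0],[0,0,0.2,0,0,0],[0,0,0,0,0,0],[0,0,0,0,0,0],[0,0,0,0,0,0]]]'
```

```text
time: 10.8
tool_pos: [0.5267, -0.143, 0.0677]
orientation: [[-0.0, 1.0, 0.002], [1.0, 0.0, -0.002], [-0.002, 0.002, -1.0]]
ft_force: [-4.4, -0.3, 18.9]
width: 0.026
```

A static 18.9 N with no further movement means the collar is at its end stop, about 6.5 mm below contact. I'll release and go for S3.

```bash
python3 -m handwheel '[[[0,-1,-1.5,0,0,0],[0,0,0,0,0,0],[0,0,0,0,0,0],[0,0,0,0,0,0],[0,0,0,0,0,0]]]' 0.4
python3 -m handwheel '[[[0,0,-10,0,0,0],[0,0,-20,0,0,0],[0,0,-20,0,0,0],[0,20,0,0,0,0],[0,40,0,0,0,0]]]'
python3 -m handwheel '[[[5,40,0,0,0,0],[10,40,0,0,0,0],[0,17,0,0,0,0],[0,0,0,0,0,0],[0,0,0,0,0,0]]]'
python3 - <<'E'
from h import *
s=r.state();print((s['tool_pos']*1000).round(1),s['width'])
d=snap('wrist');cv2.imwrite('pics/f.png',d['image'])
print(w2p(d,[[.682,-.1281,.07]]))
E
```

```text
time: 11.3
tool_pos: [0.5251, -0.1421, 0.067]
orientation: [[-0.0, 1.0, -0.0], [1.0, 0.0, 0.0], [0.0, -0.0, -1.0]]
ft_force: [0.3, -0.5, -0.3]
width: 0.0511
time: 11.8
tool_pos: [0.5852, -0.1424, 0.1191]
orientation: [[0.001, 1.0, 0.001], [1.0, -0.001, -0.001], [-0.001, 0.001, -1.0]]
ft_force: [1.0, -2.2, 0.2]
width: 0.0511
time: 12.3
tool_pos: [0.6817, -0.1272, 0.1172]
orientation: [[-0.0, 1.0, -0.001], [1.0, 0.0, 0.0], [0.0, -0.001, -1.0]]
ft_force: [0.1, -0.5, 0.1]
width: 0.0513
[ 681.7 -127.2  117.2] 0.05130484506587132
[[259.98181019 221.94003394]]
```

View pics/f.png

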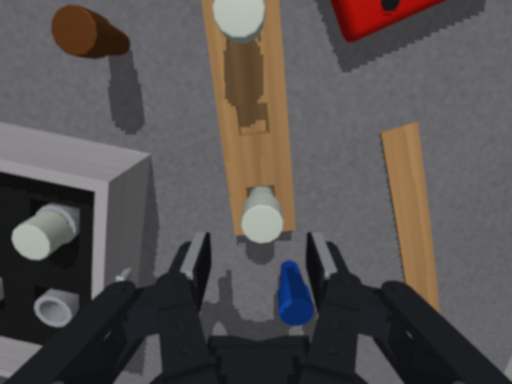

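The stopper in hand's way is centred at (262,219), about 2 mm from prediction. The first stopper stands upright in collar B at (35,238). I'll grasp S3.

```bash
python3 -m handwheel '[[[0.3,1.5,10,0,0,0],[0,0,20,0,0,0],[0,0,13,0,0,0],[0,0,7,0,0,0],[0,0,0,0,0,0]]]'
python3 -m handwheel '[[[0,0,0,0,0,0],[0,0,0,0,0,0],[0,0,0,0,0,0],[0,0,0,0,0,0],[0,0,0,0,0,0]]]' 1
python3 -m handwheel '[[[0,0,0,0,0,0],[0,0,-10,0,0,0],[0,0,-25,0,0,0],[0,0,-30,0,0,0],[0,0,-18,0,0,0]]]'
```

```text
time: 12.85
tool_pos: [0.6831, -0.1268, 0.0661]
orientation: [[0.0, 1.0, -0.002], [1.0, -0.0, 0.001], [0.001, -0.002, -1.0]]
ft_force: [-0.3, -0.2, -0.1]
width: 0.0513
time: 13.35
tool_pos: [0.6842, -0.127, 0.0684]
orientation: [[-0.0, 1.0, 0.002], [1.0, 0.0, -0.001], [-0.001, 0.002, -1.0]]
ft_force: [0.0, -0.1, 4.8]
width: 0.0258
time: 13.85
tool_pos: [0.6841, -0.127, 0.1531]
orientation: [[-0.0, 1.0, 0.003], [1.0, 0.0, -0.001], [-0.001, 0.003, -1.0]]
ft_force: [0.8, 0.1, 0.5]
width: 0.0259
```

```bash
python3 -m handwheel '[[[-10,-18,0,0,0,0],[-20,-38,0,0,0,0],[-22,-40,0,0,0,0],[-20,-38,0,0,0,0],[-14,-26,0,0,0,0]]]'
python3 -m handwheel '[[[-8,-15.5,0,0,0,0],[0,0,0,0,0,0],[0,0,10,0,0,0],[0,0,20,0,0,0],[0,0,20,0,0,0]]]'
python3 -m handwheel '[[[0,0,13,0,0,0],[0,0,6,0,0,0],[0,0,2,0,0,0],[0,0,0,0,0,0],[0,0,0,0,0,0]]]'
```

```text
time: 14.35
tool_pos: [0.5214, -0.2137, 0.1507]
orientation: [[0.001, 1.0, -0.0], [1.0, -0.001, -0.0], [-0.0, -0.0, -1.0]]
ft_force: [1.1, -0.6, -0.4]
width: 0.0262
time: 14.85
tool_pos: [0.5089, -0.2202, 0.0991]
orientation: [[-0.001, 1.0, 0.0], [1.0, 0.001, -0.0], [-0.0, 0.0, -1.0]]
ft_force: [0.5, -0.5, -0.2]
width: 0.0256
time: 15.35
tool_pos: [0.5089, -0.2201, 0.0793]
orientation: [[-0.0, 1.0, 0.001], [1.0, 0.0, 0.001], [0.001, 0.001, -1.0]]
ft_force: [4.2, 4.9, -3.8]
width: 0.0257
```

Side force of +4 to +5 N in x and y, so I'll ease over by 1 mm and push slowly.

```bash
python3 -m handwheel '[[[0.6,0.5,0.5,0,0,0],[0.6,0.5,0.5,0,0,0],[0,0,0.5,0,0,0],[0,0,0.5,0,0,0],[0,0,0.5,0,0,0]]]'
python3 -m handwheel '[[[0,0,0.5,0,0,0],[0,0,0.5,0,0,0],[0,0,0.5,0,0,0],[0,0,0.5,0,0,0],[0,0,0.5,0,0,0]]]'
```

```text
time: 15.85
tool_pos: [0.5093, -0.2197, 0.0768]
orientation: [[0.0, 1.0, 0.0], [1.0, -0.0, 0.0], [0.0, 0.0, -1.0]]
ft_force: [1.5, 2.5, 2.1]
width: 0.026
time: 16.35
tool_pos: [0.5093, -0.2197, 0.0748]
orientation: [[-0.0, 1.0, 0.001], [1.0, 0.0, -0.0], [-0.0, 0.001, -1.0]]
ft_force: [-0.2, 3.8, 8.3]
width: 0.0258
```

```bash
python3 -m handwheel '[[[0.8,0,0.5,0,0,0],[0,0,0.5,0,0,0],[0,0,0.5,0,0,0],[0,0,0.5,0,0,0],[0,0,0.5,0,0,0]]]'
python3 -m handwheel '[[[0,0,0.5,0,0,0],[0,0,0.5,0,0,0],[0,0,0.5,0,0,0],[0,0,0.5,0,0,0],[0,0,0.5,0,0,0]]]'
python3 -m handwheel '[[[0,0,0.5,0,0,0],[0,0,0.5,0,0,0],[0,0,0.5,0,0,0],[0,0,0.5,0,0,0],[0,0,0.3,0,0,0]]]'
python3 -m handwheel '[[[0,0,0,0,0,0],[0,0,0,0,0,0],[0,0,0,0,0,0],[0,0,0,0,0,0],[0,0,0,0,0,0]]]'
```

```text
time: 16.85
tool_pos: [0.5094, -0.2195, 0.0726]
orientation: [[-0.0, 1.0, 0.001], [1.0, 0.0, -0.001], [-0.001, 0.001, -1.0]]
ft_force: [-1.9, 2.1, 9.2]
width: 0.0257
time: 17.35
tool_pos: [0.5094, -0.2194, 0.0701]
orientation: [[-0.0, 1.0, 0.001], [1.0, 0.0, -0.001], [-0.001, 0.001, -1.0]]
ft_force: [-1.7, 2.2, 9.2]
width: 0.0261
time: 17.85
tool_pos: [0.5095, -0.2196, 0.0689]
orientation: [[-0.0, 1.0, 0.001], [1.0, 0.0, -0.002], [-0.002, 0.001, -1.0]]
ft_force: [-6.0, 4.1, 22.1]
width: 0.0257
time: 18.35
tool_pos: [0.5095, -0.2195, 0.069]
orientation: [[-0.0, 1.0, 0.001], [1.0, 0.0, -0.002], [-0.002, 0.001, -1.0]]
ft_force: [-5.6, 3.3, 20.4]
width: 0.0258
```

Home: 20 N static at a fixed depth. I'll release and move to S1.

```bash
python3 -m handwheel '[[[0.5,-1,-1.5,0,0,0],[0,0,0,0,0,0],[0,0,0,0,0,0],[0,0,0,0,0,0],[0,0,0,0,0,0]]]' 0.4
python3 -m handwheel '[[[0,0,-10,0,0,0],[0,0,-20,0,0,0],[0,0,-20,0,0,0],[15,10,0,0,0,0],[35,27,0,0,0,0]]]'
python3 -m handwheel '[[[40,30,0,0,0,0],[40,30,0,0,0,0],[40,30,0,0,0,0],[30,25,0,0,0,0],[12,10,0,0,0,0]]]'
python3 -m handwheel '[[[0,0,0,0,0,0],[0,0,0,0,0,0],[0,0,0,0,0,0],[0,0,0,0,0,0],[0,0,0,0,0,0]]]'
python3 - <<'E'
from h import *
s=r.state();print((s['tool_pos']*1000).round(1),s['width'])
d=snap('wrist');cv2.imwrite('pics/g.png',d['image'])
print(w2p(d,[[.6704,-.0064,.07],[.6714,-.0064,.07],[.6704,-.0054,.07],[.664,.0548,.07]]))
E
```

```text
time: 18.85
tool_pos: [0.5081, -0.2184, 0.0681]
orientation: [[-0.0, 1.0, -0.0], [1.0, 0.0, 0.0], [0.0, -0.0, -1.0]]
ft_force: [0.7, 0.2, 0.8]
width: 0.0512
time: 19.35
tool_pos: [0.5451, -0.1699, 0.12]
orientation: [[0.004, 1.0, 0.001], [1.0, -0.004, -0.001], [-0.001, 0.001, -1.0]]
ft_force: [0.4, 0.1, -0.9]
width: 0.0512
time: 19.85
tool_pos: [0.6716, -0.0031, 0.119]
orientation: [[-0.003, 1.0, 0.001], [1.0, 0.003, 0.0], [0.0, 0.001, -1.0]]
ft_force: [-0.8, -0.6, 0.7]
width: 0.0511
time: 20.35
tool_pos: [0.6699, -0.0072, 0.1187]
orientation: [[0.001, 1.0, 0.0], [1.0, -0.001, -0.0], [-0.0, 0.0, -1.0]]
ft_force: [-0.9, -0.3, -0.3]
width: 0.0512
[669.9  -7.2 118.7] 0.05122195156528399
[[260.16448663 218.62859079]
 [261.71467646 218.62773181]
 [260.16685227 217.22192566]
 [249.25204239 122.62256985]]
```

View pics/g.png

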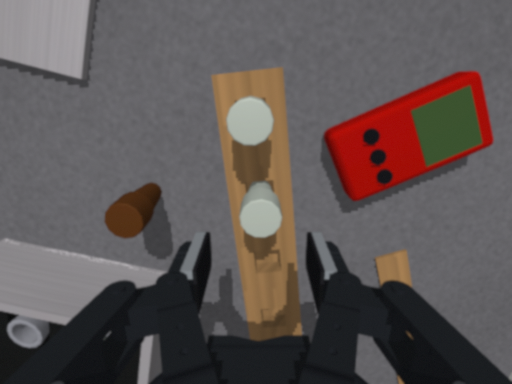

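S1's head is at (261,217) and S0's at (250,121), both within about 1 mm of prediction. I'll grasp S1 and carry it to well A.

```bash
python3 -m handwheel '[[[1.2,1.1,10,0,0,0],[0,0,20,0,0,0],[0,0,14,0,0,0],[0,0,7,0,0,0],[0,0,0,0,0,0]]]'
python3 -m handwheel '[[[0,0,0,0,0,0],[0,0,0,0,0,0],[0,0,0,0,0,0],[0,0,0,0,0,0],[0,0,0,0,0,0]]]' 1
python3 -m handwheel '[[[0,0,0,0,0,0],[0,0,-10,0,0,0],[0,0,-25,0,0,0],[0,0,-30,0,0,0],[0,0,-18,0,0,0]]]'
python3 -m handwheel '[[[-12,-20,0,0,0,0],[-24,-40,0,0,0,0],[-24,-40,0,0,0,0],[-24,-40,0,0,0,0],[-24,-40,0,0,0,0]]]'
python3 -m handwheel '[[[-10,-20,0,0,0,0],[-4,-9,0,0,0,0],[0,0,0,0,0,0],[0,0,0,0,0,0],[0,0,0,0,0,0]]]'
```

```text
time: 20.9
tool_pos: [0.6708, -0.0051, 0.0661]
orientation: [[0.0, 1.0, -0.002], [1.0, -0.0, 0.0], [0.0, -0.002, -1.0]]
ft_force: [0.4, 0.1, -0.0]
width: 0.0513
time: 21.4
tool_pos: [0.6718, -0.0053, 0.0685]
orientation: [[-0.0, 1.0, 0.002], [1.0, 0.0, -0.0], [-0.0, 0.002, -1.0]]
ft_force: [-0.4, -0.6, 5.7]
width: 0.0261
time: 21.9
tool_pos: [0.6716, -0.0052, 0.1532]
orientation: [[-0.0, 1.0, 0.002], [1.0, 0.0, -0.0], [-0.0, 0.002, -1.0]]
ft_force: [-0.3, 0.3, -0.3]
width: 0.0257
time: 22.4
tool_pos: [0.4894, -0.1137, 0.1508]
orientation: [[-0.0, 1.0, 0.0], [1.0, 0.0, -0.0], [-0.0, 0.0, -1.0]]
ft_force: [0.5, -1.7, -0.8]
width: 0.0258
time: 22.9
tool_pos: [0.4631, -0.1267, 0.1504]
orientation: [[-0.001, 1.0, 0.0], [1.0, 0.001, 0.0], [0.0, 0.0, -1.0]]
ft_force: [-0.0, 0.2, -0.4]
width: 0.0255
```

```bash
python3 -m handwheel '[[[-0.8,-1.6,10,0,0,0],[0,0,20,0,0,0],[0,0,20,0,0,0],[0,0,15,0,0,0],[0,0,6,0,0,0]]]'
python3 -m handwheel '[[[0,0,0.5,0,0,0],[0,0,0.5,0,0,0],[0,0,0.5,0,0,0],[0,0,0.5,0,0,0],[0,0,0.5,0,0,0]]]'
```

```text
time: 23.4
tool_pos: [0.462, -0.1282, 0.0784]
orientation: [[-0.0, 1.0, 0.003], [1.0, 0.0, -0.001], [-0.001, 0.003, -1.0]]
ft_force: [5.9, -1.1, 3.2]
width: 0.0258
time: 23.9
tool_pos: [0.4621, -0.1283, 0.0772]
orientation: [[-0.0, 1.0, 0.004], [1.0, 0.0, -0.002], [-0.002, 0.004, -1.0]]
ft_force: [5.8, -0.6, 3.7]
width: 0.0259
```

```bash
python3 -m handwheel '[[[0,0.6,0.5,0,0,0],[0,0.6,0.5,0,0,0],[0,0,0.5,0,0,0],[0,0,0.5,0,0,0],[0,0,0.5,0,0,0]]]'
python3 -m handwheel '[[[0,0,0.5,0,0,0],[0,0,0.5,0,0,0],[0,0,0.5,0,0,0],[0,0,0.5,0,0,0],[0,0,0.5,0,0,0]]]'
```

```text
time: 24.4
tool_pos: [0.4624, -0.1283, 0.0748]
orientation: [[-0.0, 1.0, 0.001], [1.0, 0.0, -0.001], [-0.001, 0.001, -1.0]]
ft_force: [2.0, -1.6, 8.5]
width: 0.0263
time: 24.9
tool_pos: [0.4624, -0.1283, 0.0724]
orientation: [[-0.0, 1.0, 0.001], [1.0, 0.0, -0.001], [-0.001, 0.001, -1.0]]
ft_force: [2.5, -1.3, 9.0]
width: 0.0261
```

```bash
python3 -m handwheel '[[[-0.3,0.4,0.5,0,0,0],[0,0,0.5,0,0,0],[0,0,0.5,0,0,0],[0,0,0.5,0,0,0],[0,0,0.5,0,0,0]]]'
python3 -m handwheel '[[[0,0,0.5,0,0,0],[0,0,0.5,0,0,0],[0,0,0.5,0,0,0],[0,0,0.5,0,0,0],[0,0,0.3,0,0,0]]]'
python3 -m handwheel '[[[0,0,0,0,0,0],[0,0,0,0,0,0],[0,0,0,0,0,0],[0,0,0,0,0,0],[0,0,0,0,0,0]]]'
```

```text
time: 25.4
tool_pos: [0.4625, -0.1284, 0.0697]
orientation: [[-0.0, 1.0, 0.001], [1.0, 0.0, -0.001], [-0.001, 0.001, -1.0]]
ft_force: [1.3, -0.7, 9.0]
width: 0.026
time: 25.9
tool_pos: [0.4627, -0.1285, 0.0687]
orientation: [[-0.001, 1.0, 0.001], [1.0, 0.001, -0.001], [-0.001, 0.001, -1.0]]
ft_force: [-5.0, 1.2, 27.5]
width: 0.0258
time: 26.4
tool_pos: [0.4627, -0.1285, 0.0687]
orientation: [[-0.001, 1.0, 0.001], [1.0, 0.001, -0.001], [-0.001, 0.001, -1.0]]
ft_force: [-5.0, 0.9, 25.3]
width: 0.0256
```

Well A is home. Next is S0.

```bash
python3 -m handwheel '[[[0,-0.5,-1.5,0,0,0],[0,0,0,0,0,0],[0,0,0,0,0,0],[0,0,0,0,0,0],[0,0,0,0,0,0]]]' 0.4
python3 -m handwheel '[[[0,0,-10,0,0,0],[0,0,-20,0,0,0],[0,0,-20,0,0,0],[15,15,0,0,0,0],[30,34,0,0,0,0]]]'
python3 -m handwheel '[[[35,38,0,0,0,0],[35,38,0,0,0,0],[35,38,0,0,0,0],[24,28,0,0,0,0],[10,11.5,0,0,0,0]]]'
python3 -m handwheel '[[[0,0,0,0,0,0],[0,0,0,0,0,0],[0,0,0,0,0,0],[0,0,0,0,0,0],[0,0,0,0,0,0]]]'
```

```text
time: 26.9
tool_pos: [0.4615, -0.1282, 0.0683]
orientation: [[-0.0, 1.0, -0.001], [1.0, 0.0, 0.0], [0.0, -0.001, -1.0]]
ft_force: [0.5, -0.3, 0.0]
width: 0.051
time: 27.4
tool_pos: [0.5108, -0.0841, 0.1201]
orientation: [[0.003, 1.0, 0.001], [1.0, -0.003, -0.001], [-0.001, 0.001, -1.0]]
ft_force: [0.5, -0.8, -0.1]
width: 0.0512
time: 27.9
tool_pos: [0.6621, 0.055, 0.1189]
orientation: [[-0.002, 1.0, 0.001], [1.0, 0.002, 0.0], [0.0, 0.001, -1.0]]
ft_force: [0.7, -0.0, 0.1]
width: 0.0511
time: 28.4
tool_pos: [0.6603, 0.0517, 0.1189]
orientation: [[0.001, 1.0, 0.0], [1.0, -0.001, -0.0], [-0.0, 0.0, -1.0]]
ft_force: [0.4, -0.2, -0.5]
width: 0.0515
```

```bash
python3 -m handwheel '[[[3.8,4.8,10,0,0,0],[0,0,20,0,0,0],[0,0,14,0,0,0],[0,0,7,0,0,0],[0,0,0,0,0,0]]]'
python3 -m handwheel '[[[0,0,0,0,0,0],[0,0,0,0,0,0],[0,0,0,0,0,0],[0,0,0,0,0,0],[0,0,0,0,0,0]]]' 1
python3 -m handwheel '[[[0,0,0,0,0,0],[0,0,-10,0,0,0],[0,0,-25,0,0,0],[0,0,-30,0,0,0],[0,0,-18,0,0,0]]]'
python3 -m handwheel '[[[-17,-15,0,0,0,0],[-40,-35,0,0,0,0],[-40,-35,0,0,0,0],[-40,-35,0,0,0,0],[-40,-35,0,0,0,0]]]'
python3 -m handwheel '[[[-40,-34,0,0,0,0],[-28,-20,0,0,0,0],[-14,-10,0,0,0,0],[0,0,0,0,0,0],[0,0,0,0,0,0]]]'
python3 -m handwheel '[[[0,0,0,0,0,0],[0,0,0,0,0,0],[0,0,0,0,0,0],[0,0,0,0,0,0],[0,0,0,0,0,0]]]'
python3 - <<'E'
from h import *
d=snap('wrist','i.png')
E
```

```text
time: 28.9
tool_pos: [0.6649, 0.0562, 0.0663]
orientation: [[0.0, 1.0, -0.002], [1.0, -0.0, 0.0], [0.0, -0.002, -1.0]]
ft_force: [-0.3, -0.6, -0.0]
width: 0.0514
time: 29.4
tool_pos: [0.6659, 0.0561, 0.0687]
orientation: [[-0.0, 1.0, 0.002], [1.0, 0.0, -0.0], [-0.0, 0.002, -1.0]]
ft_force: [-0.7, 0.3, 5.7]
width: 0.0262
time: 29.9
tool_pos: [0.6658, 0.0561, 0.1534]
orientation: [[-0.0, 1.0, 0.002], [1.0, 0.0, -0.0], [-0.0, 0.002, -1.0]]
ft_force: [0.0, -0.3, -1.1]
width: 0.0259
time: 30.4
tool_pos: [0.5171, -0.1124, 0.1511]
orientation: [[-0.0, 1.0, 0.0], [1.0, 0.0, -0.0], [-0.0, 0.0, -1.0]]
ft_force: [1.9, -0.9, -0.4]
width: 0.0258
time: 30.9
tool_pos: [0.4565, -0.1913, 0.1509]
orientation: [[0.001, 1.0, 0.0], [1.0, -0.001, 0.0], [0.0, 0.0, -1.0]]
ft_force: [0.2, 0.3, -0.2]
width: 0.0257
time: 31.4
tool_pos: [0.4564, -0.1913, 0.1506]
orientation: [[-0.0, 1.0, -0.0], [1.0, 0.0, 0.0], [0.0, -0.0, -1.0]]
ft_force: [-0.1, 0.9, -0.4]
width: 0.0261
```

View pics/i.png

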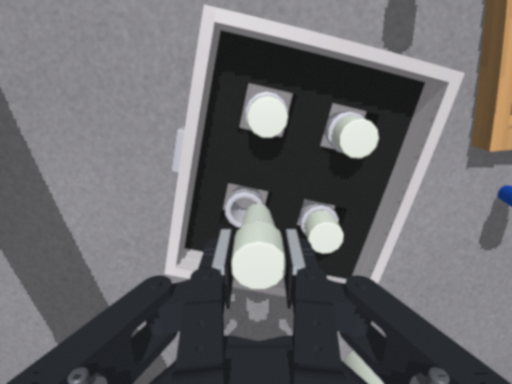

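The three stoppers stand seated at (267,115), (353,136) and (323,231). The free collar D is at (243,208), with the fourth stopper held beside it. I'll go to D.

```bash
python3 -m handwheel '[[[-10,-8,0,0,0,0],[-4.7,-3.2,10,0,0,0],[0,0,20,0,0,0],[0,0,20,0,0,0],[0,0,14,0,0,0]]]'
python3 -m handwheel '[[[0,0,5,0,0,0],[0,0,2,0,0,0],[0,0,0.5,0,0,0],[0,0,0.5,0,0,0],[0,0,0.5,0,0,0]]]'
```

```text
time: 31.95
tool_pos: [0.4445, -0.2066, 0.085]
orientation: [[0.001, 1.0, -0.0], [1.0, -0.001, 0.0], [0.0, -0.0, -1.0]]
ft_force: [3.3, -0.6, 1.9]
width: 0.0257
time: 32.45
tool_pos: [0.4452, -0.2065, 0.0785]
orientation: [[-0.0, 1.0, 0.0], [1.0, 0.0, -0.001], [-0.001, 0.0, -1.0]]
ft_force: [0.4, -2.5, 1.4]
width: 0.0258
```

```bash
python3 -m handwheel '[[[-0.5,0,0.5,0,0,0],[0,0,0.5,0,0,0],[0,0,0.5,0,0,0],[0,0,0.5,0,0,0],[0,0,0.5,0,0,0]]]'
python3 -m handwheel '[[[0,0,0.5,0,0,0],[0,0,0.5,0,0,0],[0,0,0.5,0,0,0],[0,0,0.5,0,0,0],[0,0,0.5,0,0,0]]]'
python3 -m handwheel '[[[0,0,0.5,0,0,0],[0,0,0.5,0,0,0],[0,0,0.5,0,0,0],[0,0,0.5,0,0,0],[0,0,0.5,0,0,0]]]'
python3 -m handwheel '[[[0,0,0.5,0,0,0],[0,0,0.5,0,0,0],[0,0,0.5,0,0,0],[0,0,0.5,0,0,0],[0,0,0,0,0,0]]]'
```

```text
time: 32.95
tool_pos: [0.4453, -0.2068, 0.076]
orientation: [[-0.0, 1.0, 0.0], [1.0, 0.0, -0.0], [-0.0, 0.0, -1.0]]
ft_force: [-1.3, -0.1, 8.0]
width: 0.0259
time: 33.45
tool_pos: [0.4453, -0.2068, 0.0737]
orientation: [[-0.0, 1.0, 0.001], [1.0, 0.0, -0.001], [-0.001, 0.001, -1.0]]
ft_force: [-0.8, -0.2, 9.9]
width: 0.0257
time: 33.95
tool_pos: [0.4453, -0.2068, 0.0712]
orientation: [[-0.0, 1.0, 0.001], [1.0, 0.0, -0.001], [-0.001, 0.001, -1.0]]
ft_force: [-1.3, 0.4, 9.4]
width: 0.0258
time: 34.45
tool_pos: [0.4453, -0.2069, 0.0696]
orientation: [[-0.0, 1.0, 0.001], [1.0, 0.0, -0.001], [-0.001, 0.001, -1.0]]
ft_force: [-3.0, 1.0, 14.5]
width: 0.0255
```

```bash
python3 -m handwheel '[[[0,0,0.5,0,0,0],[0,0,0.5,0,0,0],[0,0,0,0,0,0],[0,0,0,0,0,0],[0,0,0,0,0,0]]]'
python3 -m handwheel '[[[0,-0.5,-1.5,0,0,0],[0,0,0,0,0,0],[0,0,0,0,0,0],[0,0,0,0,0,0],[0,0,0,0,0,0]]]' 0.4
python3 -m handwheel '[[[0,0,-10,0,0,0],[0,0,-30,0,0,0],[0,0,-45,0,0,0],[0,0,-45,0,0,0],[0,0,-30,0,0,0]]]'
python3 -m handwheel '[[[20,0,-10,0,0,0],[30,5,0,0,0,0],[30,10,0,0,0,0],[15,10,0,0,0,0],[0,0,0,0,0,0]]]'
python3 -m handwheel '[[[0,0,0,0,0,0],[0,0,0,0,0,0],[0,0,0,0,0,0],[0,0,0,0,0,0],[0,0,0,0,0,0]]]'
python3 - <<'E'
from h import *
import pickle
d=snap('wrist');pickle.dump(d,open('d3.pkl','wb'));cv2.imwrite('pics/j.png',cv2.resize(d['image'],(800,600),interpolation=cv2.INTER_CUBIC))
print(r.state()['tool_pos'])
E
```

```text
time: 34.95
tool_pos: [0.4454, -0.2069, 0.0692]
orientation: [[-0.0, 1.0, 0.001], [1.0, 0.0, -0.001], [-0.001, 0.001, -1.0]]
ft_force: [-3.9, 2.6, 21.1]
width: 0.0258
time: 35.45
tool_pos: [0.4445, -0.2066, 0.0689]
orientation: [[-0.0, 1.0, -0.001], [1.0, 0.0, 0.0], [0.0, -0.001, -1.0]]
ft_force: [-0.3, 0.1, 0.7]
width: 0.0513
time: 35.95
tool_pos: [0.4449, -0.2068, 0.233]
orientation: [[-0.0, 1.0, 0.003], [1.0, 0.0, -0.002], [-0.002, 0.003, -1.0]]
ft_force: [0.2, -0.3, -0.5]
width: 0.0512
time: 36.45
tool_pos: [0.4701, -0.1101, 0.2398]
orientation: [[-0.003, 1.0, 0.001], [1.0, 0.003, -0.0], [-0.0, 0.001, -1.0]]
ft_force: [0.4, 0.0, -0.5]
width: 0.0513
time: 36.95
tool_pos: [0.4695, -0.112, 0.2391]
orientation: [[0.001, 1.0, -0.0], [1.0, -0.001, -0.0], [-0.0, -0.0, -1.0]]
ft_force: [0.3, 0.2, 0.3]
width: 0.0513
[ 0.46951415 -0.11191911  0.23908336]
```

View pics/j.png

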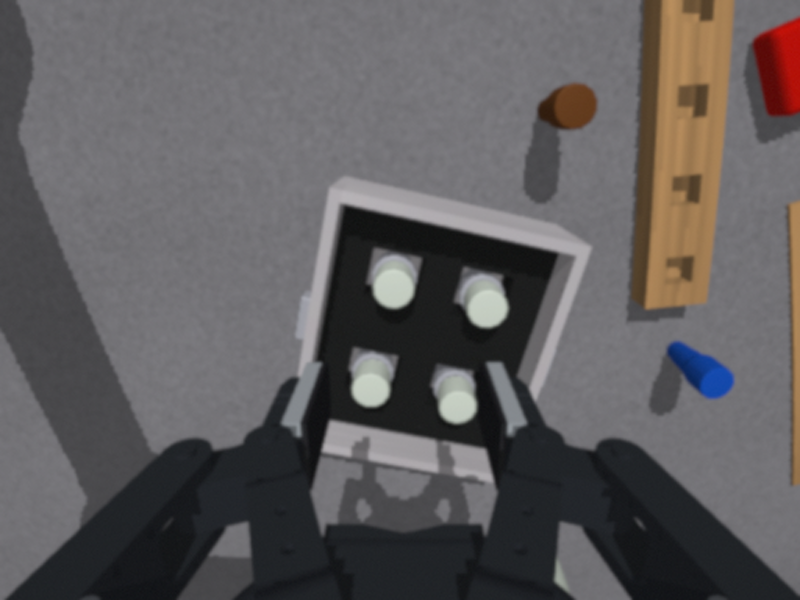

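All four stoppers are seated, at (393,285), (487,305), (371,385) and (457,400). None of the heads stand proud. Next I'll look at the lid.

```bash
python3 -m handwheel '[[[20,0,0,0,0,0],[40,0,0,0,0,0],[45,5,0,0,0,0],[45,3,0,0,0,0],[45,0,0,0,0,0]]]'
python3 -m handwheel '[[[45,0,0,0,0,0],[35,0,0,0,0,0],[20,0,0,0,0,0],[5,0,0,0,0,0],[0,0,0,0,0,0]]]' 0.2
python3 -m handwheel '[[[0,0,0,0,0,0],[0,0,0,0,0,0],[0,0,0,0,0,0],[0,0,0,0,0,0],[0,0,0,0,0,0]]]'
python3 - <<'E'
from h import *
import pickle
d=snap('wrist');pickle.dump(d,open('d4.pkl','wb'));cv2.imwrite('pics/k.png',cv2.resize(d['image'],(800,600),interpolation=cv2.INTER_CUBIC))
print(r.state()['tool_pos'],r.state()['width'])
E
```

```text
time: 37.5
tool_pos: [0.4776, 0.085, 0.2392]
orientation: [[0.0, 1.0, 0.0], [1.0, -0.0, -0.0], [-0.0, 0.0, -1.0]]
ft_force: [0.7, 0.5, 0.2]
width: 0.0513
time: 38.0
tool_pos: [0.4775, 0.1884, 0.239]
orientation: [[-0.001, 1.0, -0.0], [1.0, 0.001, -0.0], [-0.0, -0.0, -1.0]]
ft_force: [-0.5, -0.4, 0.0]
width: 0.0685
time: 38.5
tool_pos: [0.4777, 0.1881, 0.2392]
orientation: [[0.0, 1.0, 0.0], [1.0, -0.0, 0.0], [0.0, 0.0, -1.0]]
ft_force: [0.2, -0.5, -0.4]
width: 0.068
[0.47765272 0.18813365 0.23911011] 0.06826042271646937
```

View pics/k.png

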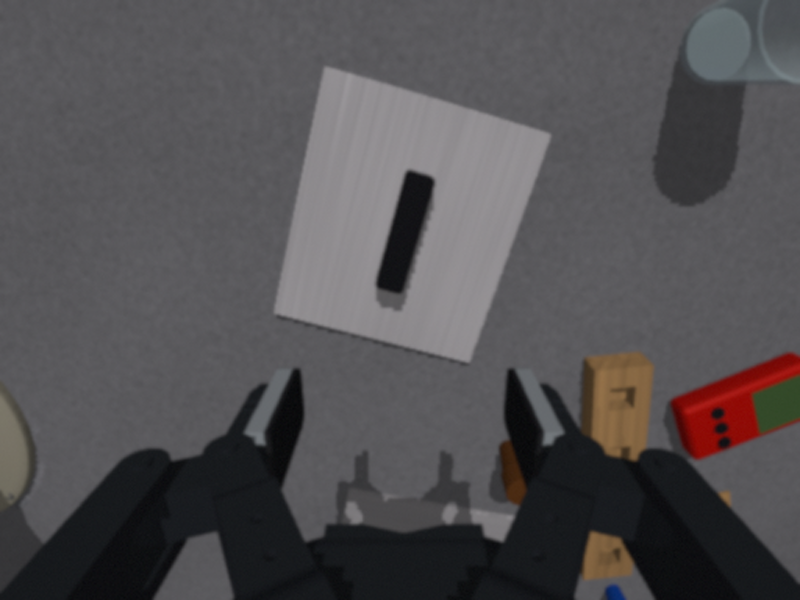

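The lid's corners are at (326,67), (551,134), (469,362) and (275,315), and the handle's top corners at (406,171), (434,178), (403,293) and (377,287). I'll compute its pose.

Run:
```python
from h import *
import pickle
d=pickle.load(open('d4.pkl','rb'));s=.64
def sq(px,z):
    P=p2w(d,np.array(px)*s,z)[:,:2]*1000;e=np.roll(P,-1,0)-P
    print(P.round(1).tolist(),'mid',P.mean(0).round(1),'len',np.linalg.norm(e,axis=1).round(1),'ang',(np.degrees(np.arctan2(e[:,1],e[:,0]))).round(1))
sq([(326,67),(551,134),(469,362),(275,315)],.008)
sq([(406,171),(434,178),(403,293),(377,287)],.034)
d=pickle.load(open('d3.pkl','rb'))
P=p2w(d,np.array([(333,181),(591,247)])*s,.0745)[:,:2]*1000;e=P[1]-P[0];print(P,np.hypot(*e),np.degrees(np.arctan2(e[1],e[0])))
```

```text
[[422.0, 314.6], [585.7, 269.3], [533.4, 81.3], [369.5, 125.2]] mid [477.6 197.6] len [169.9 195.1 169.7 196.6] ang [ -15.4 -105.5  165.    74.5]
[[478.6, 244.3], [498.2, 239.5], [476.4, 154.0], [456.8, 158.8]] mid [477.5 199.2] len [20.2 88.2 20.2 88.2] ang [ -13.7 -104.3  166.2   75.7]
[[425.26102745 -58.27760748]
 [590.15139581 -99.88189543]] 170.05807935802102 -14.16100442141774
```

Lid at (477.6, 197.8), yaw about −15.2°, with sizes matching. The case is at about (485.6, −174.3), yaw about −12.5°. I'll align and descend on the handle.

```bash
python3 -m handwheel '[[[9,-0.4,0,0,0,0],[0,0,0,0,0,7.6],[0,0,20,0,0,7.6],[0,0,40,0,0,0],[0,0,40,0,0,0]]]'
python3 -m handwheel '[[[0,0,40,0,0,0],[0,0,20,0,0,0],[0,0,5,0,0,0],[0,0,0,0,0,0],[0,0,0,0,0,0]]]'
python3 - <<'E'
from h import *
import pickle
s=r.state();print(s['tool_pos'])
d=snap('wrist');pickle.dump(d,open('d5.pkl','wb'));cv2.imwrite('pics/l.png',d['image'])
E
```

```text
time: 39.05
tool_pos: [0.4773, 0.198, 0.1383]
orientation: [[0.262, 0.965, 0.002], [0.965, -0.262, 0.0], [0.001, 0.002, -1.0]]
ft_force: [1.1, 0.5, -0.6]
width: 0.0684
time: 39.55
tool_pos: [0.4779, 0.1977, 0.0754]
orientation: [[0.262, 0.965, 0.002], [0.965, -0.262, 0.0], [0.001, 0.002, -1.0]]
ft_force: [0.3, 0.1, -1.0]
width: 0.0684
[0.47792592 0.19769341 0.07540062]
```

View pics/l.png

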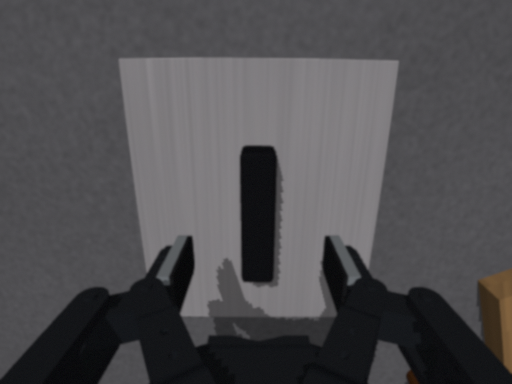

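The view is square: handle at columns 241–276, lid edges at rows 58 and 317. I'll check the centre along the handle, then grasp.

```bash
python3 - <<'E'
from h import *
import pickle
d=pickle.load(open('d5.pkl','rb'));s=r.state()
R=np.array(s['orientation'])
for px,z in (([(120,58),(397,61),(260,317)],.008),([(241,147),(276,147),(258,281)],.034)):
    P=p2w(d,px,z); print(((P-s['tool_pos'])@R*1000).round(1).tolist())
E
python3 -m handwheel '[[[0,0,10,0,0,0],[0,0,15,0,0,0],[0,0,10,0,0,0],[0,0,6,0,0,0],[0,0,0,0,0,0]]]'
```

```text
[[98.9, -85.1, 67.4], [97.3, 84.0, 67.8], [-97.8, 0.6, 67.4]]
[[49.0, -10.7, 41.5], [49.0, 9.2, 41.5], [-42.2, -1.0, 41.4]]
time: 40.1
tool_pos: [0.4769, 0.1973, 0.0325]
orientation: [[0.262, 0.965, -0.001], [0.965, -0.262, -0.0], [-0.0, -0.001, -1.0]]
ft_force: [-0.0, 0.7, 0.5]
width: 0.0684
```

```bash
python3 -m handwheel '[[[0,0,0,0,0,0],[0,0,0,0,0,0],[0,0,0,0,0,0],[0,0,0,0,0,0],[0,0,0,0,0,0]]]' 1
python3 -m handwheel '[[[0,0,0,0,0,0],[0,0,-3,0,0,0],[0,0,-10,0,0,0],[0,0,-20,0,0,0],[0,0,-30,0,0,0]]]'
python3 -m handwheel '[[[0,0,-30,0,0,0],[0,0,-30,0,0,0],[0,0,-20,0,0,-2.7],[0,0,-5,0,0,0],[0,0,0,0,0,0]]]'
```

```text
time: 40.6
tool_pos: [0.4776, 0.1974, 0.0337]
orientation: [[0.262, 0.965, 0.001], [0.965, -0.262, 0.0], [0.001, 0.001, -1.0]]
ft_force: [-0.5, 0.3, 5.7]
width: 0.0207
time: 41.1
tool_pos: [0.4762, 0.1972, 0.0961]
orientation: [[0.262, 0.965, -0.003], [0.965, -0.262, -0.001], [-0.001, -0.003, -1.0]]
ft_force: [-0.3, -0.2, -3.1]
width: 0.0205
time: 41.6
tool_pos: [0.4771, 0.1973, 0.1813]
orientation: [[0.218, 0.976, 0.001], [0.976, -0.218, 0.0], [0.0, 0.0, -1.0]]
ft_force: [0.7, 0.5, -3.3]
width: 0.0206
```

Lid held (about 3.3 N, opening 20.6 mm). I'll carry it over the case.

```bash
python3 -m handwheel '[[[-12,3,0,0,0,0],[-24,6,0,0,0,0],[-36,9,0,0,0,0],[-36,9,0,0,0,0],[-36,9,0,0,0,0]]]'
python3 -m handwheel '[[[-36,9,0,0,0,0],[-36,9,0,0,0,0],[-36,9,0,0,0,0],[-36,9,0,0,0,0],[-36,9,0,0,0,0]]]'
python3 -m handwheel '[[[-24,5,0,0,0,0],[-12,3,0,0,0,0],[0,0,0,0,0,0],[0,0,0,0,0,0],[0,0,0,0,0,0]]]'
python3 -m handwheel '[[[0,0,0,0,0,0],[0,0,5,0,0,0],[0,0,15,0,0,0],[0,0,20,0,0,0],[0,0,10,0,0,0]]]'
python3 -m handwheel '[[[0,0,5,0,0,0],[0,0,0,0,0,0],[0,0,0,0,0,0],[0,0,0,0,0,0],[0,0,0,0,0,0]]]'
python3 - <<'E'
from h import *
import pickle
D={n:snap(n) for n in('side','wrist','scene')};pickle.dump(D,open('d6.pkl','wb'))
s=D['side']['image'][150:310,150:310];w=D['scene']['image'][110:210,210:320]
cv2.imwrite('pics/m.png',np.hstack([cv2.resize(s,(420,420),interpolation=cv2.INTER_CUBIC),cv2.resize(D['wrist']['image'],(380,285)).repeat(1,0) if 0 else cv2.resize(w,(380,420),interpolation=cv2.INTER_CUBIC)]))
print(r.state()['tool_pos'],np.round(r.state()['orientation'],3).tolist())
E
```

```text
time: 42.1
tool_pos: [0.4803, 0.0469, 0.1798]
orientation: [[0.217, 0.976, -0.002], [0.976, -0.217, 0.0], [-0.0, -0.002, -1.0]]
ft_force: [2.0, 0.3, -2.7]
width: 0.0205
time: 42.6
tool_pos: [0.485, -0.1385, 0.1798]
orientation: [[0.218, 0.976, -0.002], [0.976, -0.218, 0.001], [0.001, -0.002, -1.0]]
ft_force: [0.5, 0.7, -2.5]
width: 0.0206
time: 43.1
tool_pos: [0.4861, -0.1722, 0.1809]
orientation: [[0.215, 0.977, -0.0], [0.977, -0.215, 0.001], [0.0, -0.001, -1.0]]
ft_force: [0.2, -0.1, -3.6]
width: 0.0208
time: 43.6
tool_pos: [0.4856, -0.1727, 0.1294]
orientation: [[0.216, 0.976, -0.002], [0.976, -0.216, 0.001], [0.001, -0.002, -1.0]]
ft_force: [-0.5, -0.4, -2.6]
width: 0.0206
time: 44.1
tool_pos: [0.4864, -0.1735, 0.1266]
orientation: [[0.216, 0.976, 0.001], [0.976, -0.216, -0.001], [-0.0, 0.001, -1.0]]
ft_force: [0.4, -0.6, -2.8]
width: 0.0206
[ 0.48623368 -0.17345228  0.12631496] [[0.216, 0.976, 0.0], [0.976, -0.216, -0.0], [-0.0, 0.0, -1.0]]
```

View pics/m.png

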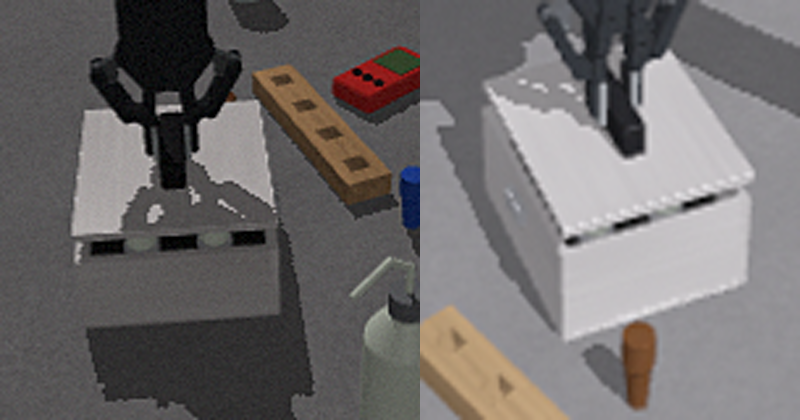

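The lid hovers over the case and looks aligned to within a few mm in both views. I'll lower to contact and check the edges before letting go.

```bash
python3 -m handwheel '[[[-1,-0.4,5,0,0,0],[0,0,5,0,0,0],[0,0,4,0,0,0],[0,0,1,0,0,0],[0,0,0,0,0,0]]]'
python3 -m handwheel '[[[0,0,0.5,0,0,0],[0,0,0.5,0,0,0],[0,0,0.5,0,0,0],[0,0,0.5,0,0,0],[0,0,0.5,0,0,0]]]'
python3 -m handwheel '[[[0,0,0.5,0,0,0],[0,0,0.5,0,0,0],[0,0,0,0,0,0],[0,0,0,0,0,0],[0,0,0,0,0,0]]]'
python3 - <<'E'
from h import *
import pickle
D={n:snap(n) for n in('side','wrist','scene')};pickle.dump(D,open('d7.pkl','wb'))
s=D['side']['image'][180:280,165:265];w=D['scene']['image'][120:195,220:312]
cv2.imwrite('pics/n.png',np.vstack([np.hstack([cv2.resize(s,(400,400),interpolation=cv2.INTER_CUBIC),cv2.resize(w,(400,400),interpolation=cv2.INTER_CUBIC)])]))
cv2.imwrite('pics/o.png',cv2.resize(D['wrist']['image'],(800,600),interpolation=cv2.INTER_CUBIC))
E
```

```text
time: 44.75
tool_pos: [0.4855, -0.1743, 0.1108]
orientation: [[0.216, 0.976, -0.0], [0.976, -0.216, 0.0], [0.0, -0.0, -1.0]]
ft_force: [-0.1, 0.5, -2.6]
width: 0.0206
time: 45.25
tool_pos: [0.4856, -0.1743, 0.1086]
orientation: [[0.216, 0.976, 0.0], [0.976, -0.216, -0.0], [-0.0, 0.0, -1.0]]
ft_force: [0.1, -0.3, -2.5]
width: 0.0207
time: 45.75
tool_pos: [0.4856, -0.1743, 0.1082]
orientation: [[0.216, 0.976, 0.0], [0.976, -0.216, -0.0], [-0.0, 0.0, -1.0]]
ft_force: [-2.8, 1.7, 5.9]
width: 0.0208
```

View pics/n.png

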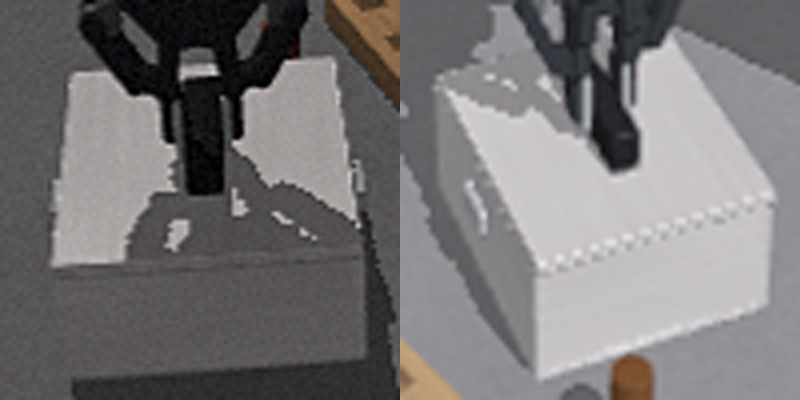

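View pics/o.png

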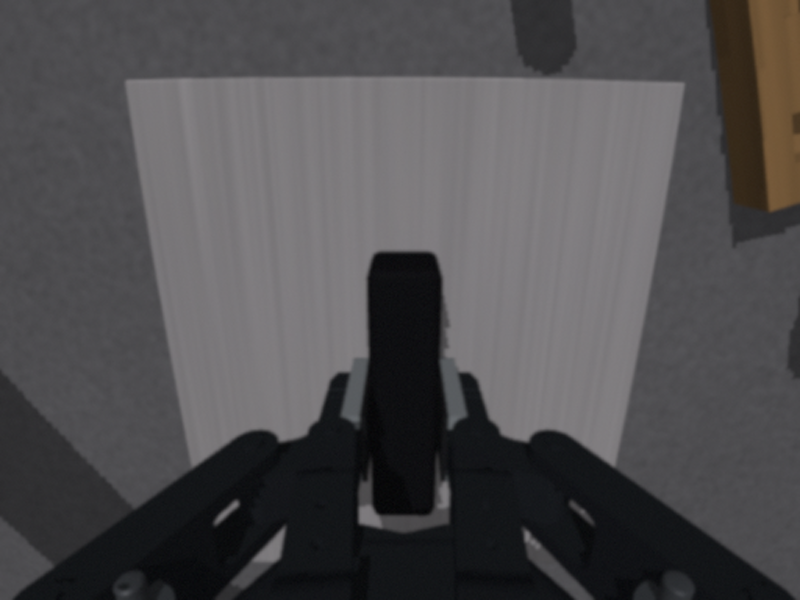

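The lid sits flush, and its edges run along the case walls in both views. As a same-camera check, I'll compare the lid's top corners with the case's base corners.

Run:
```python
from h import *
import pickle
D=pickle.load(open('d7.pkl','rb'))
def sc(x,y): return (220+(x-400)*92/400, 120+y*75/400)
def sd(x,y): return (165+x/4,180+y/4)
for n,f,b,t in(('scene',sc,[(540,380),(768,303)],[(538,272),(775,200)]),('side',sd,[(72,378),(368,358)],[(50,266),(362,249)])):
    for p,z in((b,0),(t,.0825)):
        P=p2w(D[n],[f(*q) for q in p],z)[:,:2]*1000;e=P[1]-P[0]
        print(n,z,P.round(1).tolist(),np.hypot(*e).round(1),np.degrees(np.arctan2(e[1],e[0])).round(2))
c=np.array([485.6,-174.3]);a=np.radians(-12.5);Q=np.array([[np.cos(a),-np.sin(a)],[np.sin(a),np.cos(a)]])
print((np.array([(86,98),(-86,98),(-86,-98),(86,-98)])@Q.T+c).round(1))
```

```text
scene 0 [[587.2, -96.4], [418.8, -60.4]] 172.2 167.94
scene 0.0825 [[593.0, -89.0], [427.8, -50.6]] 169.6 166.88
side 0 [[383.2, -256.9], [549.2, -295.2]] 170.4 -12.99
side 0.0825 [[380.6, -254.9], [546.3, -295.8]] 170.6 -13.85
[[ 590.8  -97.2]
 [ 422.8  -60. ]
 [ 380.4 -251.4]
 [ 548.4 -288.6]]
```

Those readings disagree, because base edges are blurred and calibration tilt acts over the full height. I'll compare the bare rim before with the lid top now in the same cameras, which are only 8 mm apart in height.

Run:
```python
from h import *
import pickle
A=pickle.load(open('d0.pkl','rb'));B=pickle.load(open('d7.pkl','rb'))
rs=lambda im,x,y:cv2.resize(cv2.convertScaleAbs(im[y:y+75,x:x+100],alpha=1.2),(400,300),interpolation=cv2.INTER_CUBIC)
cv2.imwrite('pics/p.png',np.vstack([np.hstack([rs(D['side']['image'],170,190) for D in(A,B)]),np.hstack([rs(D['scene']['image'],215,122) for D in(A,B)])]))
```

```text
(no output)
```

View pics/p.png

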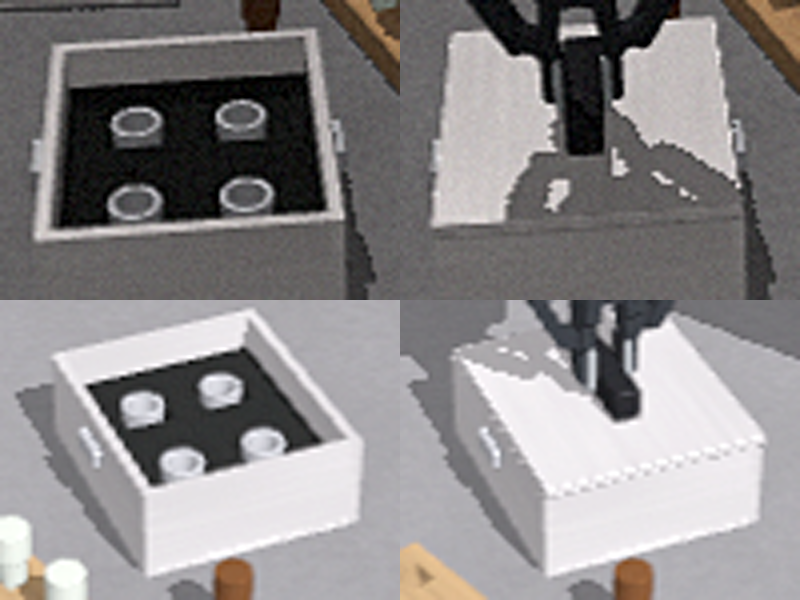

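Run:
```python
from h import *
import pickle
A=pickle.load(open('d0.pkl','rb'))
def W(n,o,pts,z): return p2w(A[n],[(o[0]+x/4,o[1]+y/4) for x,y in pts],z)[:,:2]*1000
a=W('side',(170,190),[(34,240),(344,219),(315,31),(54,47)],.0745);b=W('side',(170,190),[(32,227),(342,208),(314,18),(50,35)],.0825)
print('side',(b-a).round(1).tolist(),(b-a).mean(0))
a=W('scene',(215,122),[(148,188),(362,138)],.0745)
for z in(.0745,.0825):
    b=W('scene',(215,122),[(146,193),(368,138)],z);print('scene',z,(b-a).round(1).tolist())
    e=b[1]-b[0];print(np.degrees(np.arctan2(*e[::-1])))
e=a[1]-a[0];print(a,np.degrees(np.arctan2(*e[::-1])))
```

```text
side [[0.1, 1.5], [-1.0, 0.1], [0.5, 3.2], [-1.3, 2.5]] [-0.44255718  1.85295963]
scene 0.0745 [[4.4, 3.9], [-3.6, 2.5]]
166.936789174017
scene 0.0825 [[10.1, 12.4], [3.8, 10.6]]
166.936789174017
[[ 581.47274842 -104.65236803]
 [ 419.04333242  -63.69927682]] 165.84903178565764
```

Both cameras, and the earlier handle reading, agree that the lid is about 2–3 mm too far towards +y with yaw good. I'll lift slightly, shift 2 mm, set down and release.

```bash
python3 -m handwheel '[[[0,0,-3,0,0,0],[0,0,-1,0,0,0],[-2,0,0,0,0,0],[0,0,0,0,0,0],[0,0,1,0,0,0]]]'
python3 -m handwheel '[[[0,0,1,0,0,0],[0,0,0.5,0,0,0],[0,0,0.5,0,0,0],[0,0,0.4,0,0,0],[0,0,0,0,0,0]]]'
python3 -m handwheel '[[[0,0,0.2,0,0,0],[0,0,0,0,0,0],[0,0,0,0,0,0],[0,0,0,0,0,0],[0,0,0,0,0,0]]]'
```

```text
time: 46.4
tool_pos: [0.4851, -0.1764, 0.1105]
orientation: [[0.217, 0.976, -0.0], [0.976, -0.217, -0.0], [-0.0, -0.0, -1.0]]
ft_force: [0.1, -0.6, -3.1]
width: 0.0211
time: 46.9
tool_pos: [0.4851, -0.1762, 0.1082]
orientation: [[0.216, 0.976, 0.0], [0.976, -0.216, -0.0], [-0.0, 0.0, -1.0]]
ft_force: [-0.2, 0.4, -2.7]
width: 0.0209
time: 47.4
tool_pos: [0.4851, -0.1762, 0.1082]
orientation: [[0.216, 0.976, 0.0], [0.976, -0.216, -0.0], [-0.0, 0.0, -1.0]]
ft_force: [-2.7, 1.6, 2.9]
width: 0.0205
```

```bash
python3 -m handwheel '[[[0,0,0,0,0,0],[0,0,0,0,0,0],[0,0,0,0,0,0],[0,0,0,0,0,0],[0,0,0,0,0,0]]]' 0.3
python3 -m handwheel '[[[0,0,-5,0,0,0],[0,0,-15,0,0,0],[0,0,-30,0,0,0],[0,0,-40,0,0,0],[0,0,-30,0,0,0]]]'
python3 -m handwheel '[[[40,0,0,0,0,0],[50,0,0,0,0,0],[50,0,0,0,0,0],[50,0,0,0,0,0],[40,0,0,0,0,0]]]'
python3 -m handwheel '[[[0,0,0,0,0,0],[0,0,0,0,0,0],[0,0,0,0,0,0],[0,0,0,0,0,0],[0,0,0,0,0,0]]]'
python3 - <<'E'
from h import *
import pickle
A=pickle.load(open('d0.pkl','rb'));B={n:snap(n) for n in('side','scene')};pickle.dump(B,open('d8.pkl','wb'))
rs=lambda im,x,y:cv2.resize(cv2.convertScaleAbs(im[y:y+75,x:x+100],alpha=1.1),(400,300),interpolation=cv2.INTER_CUBIC)
cv2.imwrite('pics/q.png',np.vstack([np.hstack([rs(D['side']['image'],170,190) for D in(A,B)]),np.hstack([rs(D['scene']['image'],215,122) for D in(A,B)])]))
# bystander change vs start: mean abs diff around each
for n,P in (('scene',{'beaker':(500,470),'bottle':(300,190),'meter':(340,383)}),('side',{'beaker':(380,215),'meter':(463,282),'bottle':(473,450)})):
    for k,(x,y) in P.items():
        x,y=int(x*.64),int(y*.64);f=lambda D:D[n]['image'][y-18:y+18,x-18:x+18].astype(float);print(n,k,abs(f(A)-f(B)).mean().round(1))
print(r.state()['tool_pos'])
E
```

```text
time: 47.9
tool_pos: [0.4852, -0.1763, 0.108]
orientation: [[0.216, 0.976, 0.0], [0.976, -0.216, -0.0], [-0.0, 0.0, -1.0]]
ft_force: [0.2, -1.0, -0.2]
width: 0.0599
time: 48.4
tool_pos: [0.4853, -0.1763, 0.2306]
orientation: [[0.216, 0.976, 0.002], [0.976, -0.216, -0.001], [-0.001, 0.002, -1.0]]
ft_force: [0.4, 0.1, -0.4]
width: 0.0596
time: 48.9
tool_pos: [0.535, 0.0509, 0.2285]
orientation: [[0.215, 0.977, 0.001], [0.977, -0.215, 0.0], [0.0, 0.001, -1.0]]
ft_force: [0.8, -0.0, 0.5]
width: 0.0599
time: 49.4
tool_pos: [0.5349, 0.0473, 0.2281]
orientation: [[0.218, 0.976, 0.0], [0.976, -0.218, -0.0], [-0.0, 0.0, -1.0]]
ft_force: [0.5, 1.0, -0.8]
width: 0.0599
scene beaker 3.3
scene bottle 6.7
scene meter 2.7
side beaker 6.3
side meter 6.0
side bottle 4.0
[0.5348999  0.04768327 0.22806354]
```

View pics/q.png

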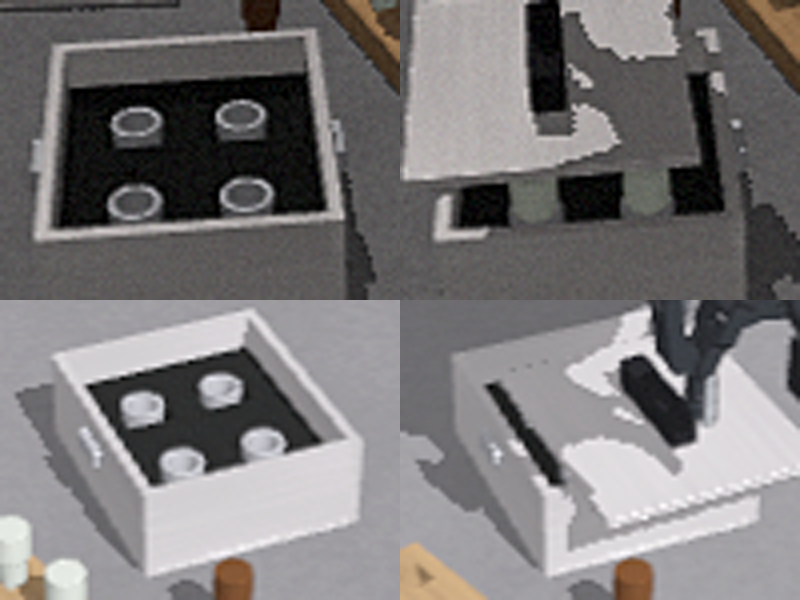

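The lid lies on the rim but has been knocked about 2 cm in −x and 4 cm in +y, after I had let go and left. The bystanders are unchanged. I've now viewed 16 pictures, so from here I'll fit the lid and handle pose by code from a higher wrist view.

```bash
python3 -m handwheel '[[[-20,0,-20,0,0,0],[-40,-4,-20,0,0,0],[-40,-4,-20,0,0,0],[-40,-4,-20,0,0,0],[-40,-4,0,0,0,0]]]'
python3 -m handwheel '[[[-20,-4,0,0,0,0],[-7,0,0,0,0,0],[0,0,0,0,0,0],[0,0,0,0,0,0],[0,0,0,0,0,0]]]'
python3 -m handwheel '[[[0,0,0,0,0,0],[0,0,0,0,0,0],[0,0,0,0,0,0],[0,0,0,0,0,0],[0,0,0,0,0,0]]]'
cat > fit.py <<'E'
from h import *
from scipy.optimize import minimize
def box(p,x,y,z0,z1):
    c,s=np.cos(p[2]),np.sin(p[2]);Q=np.array([[c,-s],[s,c]])
    b=np.array([(x,y),(-x,y),(-x,-y),(x,-y)])@Q.T+p[:2]
    return np.vstack([np.c_[b,np.full(4,z)] for z in(z0,z1)])
def hull(d,P,sc=4):
    m=np.zeros((384*sc,512*sc),np.uint8)
    h=cv2.convexHull(((w2p(d,P)+.5)*sc).astype(np.float32)).astype(np.int32)
    cv2.fillConvexPoly(m,h,255);return cv2.resize(m,(512,384),interpolation=cv2.INTER_AREA)/255.
def handle(d,zl,guess,thr=45,v=True):
    "fit handle box (zl=lid underside height) to the dark blob nearest the guess; metres, radians"
    g=cv2.cvtColor(d['image'],cv2.COLOR_BGR2GRAY)
    n,lab,st,ce=cv2.connectedComponentsWithStats((g<thr).astype(np.uint8),connectivity=4)
    gp=w2p(d,[[*guess[:2],zl+.03]])[0]
    ok=[i for i in range(1,n) if st[i,4]>300]
    i=min(ok,key=lambda i:np.hypot(*(ce[i]-gp)));mask=(lab==i).astype(float)
    if v: print('blob',st[i],ce[i].round(1),'pred',gp.round(1),'others',[(st[j].tolist()) for j in ok if j!=i])
    cost=lambda p:abs(hull(d,box(p,.011,.045,zl+.008,zl+.034))-mask).sum()
    best=None
    for a in(-.05,.0,.05):
        q=minimize(cost,[guess[0],guess[1],guess[2]+a],method='Nelder-Mead',options=dict(initial_simplex=np.array(guess)+[[0,0,a],[.01,0,a],[0,.01,a],[0,0,a+.08]],xatol=1e-5,fatol=.05))
        if best is None or q.fun<best.fun: best=q
    return best.x,best.fun,mask.sum()
E
python3 - <<'E'
from fit import *
import pickle
for f in('d4','d5'):
    x,c,n=handle(pickle.load(open(f+'.pkl','rb')),0,[.4776,.198,-.26]);print(f,(x[:2]*1000).round(1),np.degrees(x[2]).round(2),c,n)
d=snap('wrist','w9.png');pickle.dump(d,open('d9.pkl','wb'))
print(r.state()['tool_pos'])
x,c,n=handle(d,.0745,[.47,-.137,-.2]);print((x[:2]*1000).round(1),np.degrees(x[2]).round(2),c,n)
E
```

```text
time: 50.0
tool_pos: [0.4802, -0.1259, 0.3107]
orientation: [[0.217, 0.976, 0.004], [0.976, -0.217, -0.002], [-0.001, 0.005, -1.0]]
ft_force: [0.8, -1.2, -0.5]
width: 0.0596
time: 50.5
tool_pos: [0.4709, -0.1485, 0.3079]
orientation: [[0.215, 0.977, -0.0], [0.977, -0.215, 0.0], [0.0, -0.0, -1.0]]
ft_force: [-0.3, 0.3, 0.1]
width: 0.06
time: 51.0
tool_pos: [0.4706, -0.1494, 0.308]
orientation: [[0.216, 0.976, 0.0], [0.976, -0.216, -0.0], [-0.0, 0.0, -1.0]]
ft_force: [-0.4, -0.6, -0.5]
width: 0.06
blob [ 242  110   35   77 1337] [258.9 148.2] pred [258.9 150.3] others [[429, 227, 81, 65, 621], [0, 236, 512, 148, 33834]]
d4 [476.5 197.4] -13.78 245.21960784313723 1337.0
blob [ 241  146   36  136 4512] [257.9 212.3] pred [258.7 221.4] others [[0, 237, 512, 147, 34410]]
d5 [477.  197.4] -15.23 460.8235294117647 4512.0
[ 0.47057184 -0.14944907  0.30799272]
blob [ 246   98   20   79 1382] [255.9 136.5] pred [256.1 149.4] others [[219, 210, 108, 15, 1365], [1, 234, 511, 150, 33818]]
[ 472.5 -126.2] -11.47 271.16862745098035 1382.0
```

The fit holds up on the earlier frames (d4 and d5 agree within 0.5 mm). The lid is now at (472.5, −126.2), yaw about −11.5°. I'll come down and refit closer.

```bash
python3 -m handwheel '[[[10,-2,0,0,0,0],[13,-1.2,20,0,0,-0.5],[0,0,40,0,0,0],[0,0,40,0,0,0],[0,0,30,0,0,0]]]'
python3 -m handwheel '[[[0,0,20,0,0,0],[0,0,6,0,0,0],[0,0,0,0,0,0],[0,0,0,0,0,0],[0,0,0,0,0,0]]]' 0.2
python3 - <<'E'
from fit import *
import pickle
d=snap('wrist','w10.png');pickle.dump(d,open('d10.pkl','wb'));s=r.state()
x,c,n=handle(d,.0745,[.4725,-.1262,-.2])
R=s['orientation'];print(s['tool_pos'],'tool yaw',np.degrees(np.arctan2(R[1,1],R[0,1])));print((x[:2]*1000).round(1),np.degrees(x[2]).round(2),c,n)
print('tool shift',((np.array([*x[:2],s['tool_pos'][2]])-s['tool_pos'])@R*1000).round(1))
E
```

```text
time: 51.55
tool_pos: [0.4718, -0.1252, 0.176]
orientation: [[0.208, 0.978, -0.001], [0.978, -0.208, 0.001], [0.001, -0.002, -1.0]]
ft_force: [0.4, -0.7, 0.2]
width: 0.0592
time: 52.05
tool_pos: [0.4729, -0.1265, 0.1531]
orientation: [[0.208, 0.978, 0.002], [0.978, -0.208, -0.001], [-0.001, 0.002, -1.0]]
ft_force: [-0.3, -0.5, -0.6]
width: 0.0684
blob [ 239  143   36  134 4361] [257.9 208.1] pred [258.6 219.1] others [[340, 0, 54, 36, 794], [429, 0, 36, 175, 1689], [489, 198, 23, 28, 427], [0, 237, 512, 147, 34346]]
[ 0.47283454 -0.12646813  0.15299246] tool yaw -11.999496552432683
[ 472.7 -125.3] -10.39 489.09019607843135 4361.0
tool shift [ 1.1 -0.4 -0. ]
```

```bash
python3 -m handwheel '[[[1.6,-0.4,10,0,0,-0.5],[0,0,15,0,0,0],[0,0,13,0,0,0],[0,0,6,0,0,0],[0,0,0,0,0,0]]]'
python3 -m handwheel '[[[0,0,0,0,0,0],[0,0,0,0,0,0],[0,0,0,0,0,0],[0,0,0,0,0,0],[0,0,0,0,0,0]]]' 1
python3 -m handwheel '[[[0,0,-2,0,0,0],[0,0,-6,0,0,0],[0,0,-10,0,0,0],[0,0,-2,0,0,0.9],[0,0,0,0,0,0]]]'
python3 -m handwheel '[[[0,0,0,0,0,0],[0,0,0,0,0,0],[0,0,0,0,0,0],[0,0,0,0,0,0],[0,0,0,0,0,0]]]'
```

```text
time: 52.6
tool_pos: [0.472, -0.1245, 0.1072]
orientation: [[0.199, 0.98, -0.001], [0.98, -0.199, 0.001], [0.0, -0.002, -1.0]]
ft_force: [0.5, -0.4, 0.5]
width: 0.0682
time: 53.1
tool_pos: [0.4727, -0.1248, 0.1087]
orientation: [[0.199, 0.98, 0.001], [0.98, -0.199, -0.001], [-0.0, 0.001, -1.0]]
ft_force: [-1.4, 0.9, 5.4]
width: 0.0203
time: 53.6
tool_pos: [0.4726, -0.1248, 0.1286]
orientation: [[0.215, 0.977, 0.001], [0.977, -0.215, -0.0], [-0.0, 0.001, -1.0]]
ft_force: [0.7, -0.3, -2.7]
width: 0.0206
time: 54.1
tool_pos: [0.4723, -0.1246, 0.1279]
orientation: [[0.215, 0.977, -0.0], [0.977, -0.215, 0.0], [0.0, -0.0, -1.0]]
ft_force: [-0.3, -0.2, -2.3]
width: 0.0209
```

```bash
python3 -m handwheel '[[[-8,4,0,0,0,0],[-14,7,0,0,0,0],[-14,7,0,0,0,0],[-8,4,0,0,0,0],[-3,1.8,0,0,0,0]]]'
python3 -m handwheel '[[[0,0,0,0,0,0],[0,0,0,0,0,0],[0,0,5,0,0,0],[0,0,7,0,0,0],[0,0,4,0,0,0]]]'
python3 -m handwheel '[[[0,0,1,0,0,0],[0,0,0.5,0,0,0],[0,0,0,0,0,0],[0,0,0,0,0,0],[0,0,0,0,0,0]]]'
```

```text
time: 54.6
tool_pos: [0.4857, -0.1771, 0.1278]
orientation: [[0.216, 0.976, -0.0], [0.976, -0.216, -0.0], [-0.0, -0.0, -1.0]]
ft_force: [0.7, -0.5, -2.6]
width: 0.0204
time: 55.1
tool_pos: [0.4852, -0.1753, 0.1111]
orientation: [[0.214, 0.977, -0.001], [0.977, -0.214, 0.001], [0.0, -0.001, -1.0]]
ft_force: [0.0, -0.3, -3.0]
width: 0.0206
time: 55.6
tool_pos: [0.4856, -0.1757, 0.1106]
orientation: [[0.215, 0.977, 0.0], [0.977, -0.215, -0.0], [-0.0, 0.0, -1.0]]
ft_force: [0.6, -0.4, -3.4]
width: 0.0208
```

```bash
python3 -m handwheel '[[[0,0,0.6,0,0,0],[0,0,0.6,0,0,0],[0,0,0.5,0,0,0],[0,0,0.5,0,0,0],[0,0,0.3,0,0,0]]]'
python3 -m handwheel '[[[0,0,0.2,0,0,0],[0,0,0,0,0,0],[0,0,0,0,0,0],[0,0,0,0,0,0],[0,0,0,0,0,0]]]'
python3 -m handwheel '[[[0,0,0,0,0,0],[0,0,0,0,0,0],[0,0,0,0,0,0],[0,0,0,0,0,0],[0,0,0,0,0,0]]]' 0.3
python3 -m handwheel '[[[0,0,-5,0,0,0],[0,0,-15,0,0,0],[0,0,-30,0,0,0],[0,0,-40,0,0,0],[0,0,-40,0,0,0]]]'
python3 -m handwheel '[[[0,0,-40,0,0,0],[0,0,-30,0,0,0],[0,0,0,0,0,0],[0,0,0,0,0,0],[0,0,0,0,0,0]]]'
python3 - <<'E'
from fit import *
import pickle
d=snap('wrist');pickle.dump(d,open('d11.pkl','wb'))
x,c,n=handle(d,.0745,[.4854,-.176,-.21]);print(r.state()['tool_pos'],(x[:2]*1000).round(1),np.degrees(x[2]).round(2),c,n)
E
```

```text
time: 56.1
tool_pos: [0.4856, -0.1757, 0.1087]
orientation: [[0.215, 0.977, 0.0], [0.977, -0.215, -0.0], [-0.0, 0.0, -1.0]]
ft_force: [-5.1, 2.1, 9.5]
width: 0.0206
time: 56.6
tool_pos: [0.4855, -0.1757, 0.1087]
orientation: [[0.215, 0.977, 0.0], [0.977, -0.215, -0.0], [-0.0, 0.0, -1.0]]
ft_force: [-4.3, 1.1, 8.0]
width: 0.021
time: 57.1
tool_pos: [0.4856, -0.1757, 0.1077]
orientation: [[0.215, 0.977, 0.0], [0.977, -0.215, 0.0], [0.0, 0.0, -1.0]]
ft_force: [-0.0, 0.1, -0.4]
width: 0.0599
time: 57.6
tool_pos: [0.4853, -0.1755, 0.2395]
orientation: [[0.215, 0.977, -0.0], [0.977, -0.215, 0.0], [0.0, -0.0, -1.0]]
ft_force: [0.6, -0.4, -0.2]
width: 0.06
time: 58.1
tool_pos: [0.4852, -0.1755, 0.3066]
orientation: [[0.215, 0.977, -0.002], [0.977, -0.215, 0.001], [0.001, -0.002, -1.0]]
ft_force: [-0.5, -0.3, 0.1]
width: 0.06
blob [ 250  120   19   77 1300] [259.  157.8] pred [259.6 160.6] others [[1, 234, 511, 150, 33638]]
[ 0.4852223  -0.17548138  0.30659303] [ 484.5 -177. ] -11.89 280.2392156862745 1300.0
```

Released; the wrist fit puts the lid at (484.5, −177.0), yaw −11.9°. I'll back off and register the lid against the bare rim with an edge fit in the same cameras.

```bash
python3 -m handwheel '[[[40,0,0,0,0,0],[45,0,0,0,0,0],[45,0,0,0,0,0],[45,0,0,0,0,0],[45,0,0,0,0,0]]]'
python3 -m handwheel '[[[45,0,0,0,0,0],[45,0,0,0,0,0],[40,0,0,0,0,0],[20,0,0,0,0,0],[0,0,0,0,0,0]]]'
python3 -m handwheel '[[[0,0,0,0,0,0],[0,0,0,0,0,0],[0,0,0,0,0,0],[0,0,0,0,0,0],[0,0,0,0,0,0]]]'
cat > edge.py <<'E'
from fit import *
import pickle
from scipy.ndimage import map_coordinates
from scipy.optimize import differential_evolution
def score(d,g,p,rects,skip=()):
    tot=0;k=0
    for (x,y,z) in rects:
        B=box(p,x,y,z,z)[:4]
        for i in range(4):
            if i in skip: continue
            q=w2p(d,B[i]+(B[(i+1)%4]-B[i])*np.linspace(.04,.96,40)[:,None])
            t=q[-1]-q[0];t/=np.hypot(*t);nn=np.array([-t[1],t[0]])
            v=[map_coordinates(g,[(q+s*nn)[:,1],(q+s*nn)[:,0]],order=1,mode='nearest') for s in(-1,1)]
            tot+=np.minimum(abs(v[1]-v[0]),40).mean();k+=1   # capped so shadows do not rule
    return tot/k
def fit(d,rects,c=(.4855,-.1755,-.215),skip=()):
    g=cv2.GaussianBlur(cv2.cvtColor(d['image'],cv2.COLOR_BGR2GRAY).astype(float),(0,0),.8)
    q=differential_evolution(lambda p:-score(d,g,p,rects,skip),[(c[0]-.012,c[0]+.012),(c[1]-.012,c[1]+.012),(c[2]-.06,c[2]+.06)],seed=1,popsize=12,maxiter=40,tol=1e-4)
    return (q.x[:2]*1000).round(1),np.degrees(q.x[2]).round(2),(-q.fun).round(1)
E
python3 - <<'E'
from edge import *
A=pickle.load(open('d0.pkl','rb'));B={n:snap(n) for n in('side','scene')};pickle.dump(B,open('d12.pkl','wb'))
for n in B:
    print(n,'rim',fit(A[n],[(.086,.098,.0745)]),fit(A[n],[(.086,.098,.0745),(.078,.09,.0745)]),'lid',fit(B[n],[(.086,.098,.0825)]))
    x,c,k=handle(B[n],.0745,[.4845,-.177,-.21],thr=50,v=False);print(n,'handle',(x[:2]*1000).round(1),np.degrees(x[2]).round(1),c,k)
d=pickle.load(open('d3.pkl','rb'));print('wrist rim',fit(d,[(.086,.098,.0745)],skip=(2,)),fit(d,[(.086,.098,.0745),(.078,.09,.0745)],skip=(2,)))
d=pickle.load(open('d11.pkl','rb'));print('wrist lid',fit(d,[(.086,.098,.0825)],skip=(2,)))
print(r.state()['tool_pos'])
E
```

```text
time: 58.65
tool_pos: [0.5326, 0.041, 0.3069]
orientation: [[0.215, 0.977, -0.002], [0.977, -0.215, 0.0], [-0.0, -0.002, -1.0]]
ft_force: [0.9, 0.7, -0.4]
width: 0.06
time: 59.15
tool_pos: [0.5647, 0.188, 0.3062]
orientation: [[0.212, 0.977, -0.002], [0.977, -0.212, 0.0], [-0.0, -0.002, -1.0]]
ft_force: [0.2, 0.8, 0.0]
width: 0.0594
time: 59.65
tool_pos: [0.565, 0.1852, 0.3079]
orientation: [[0.215, 0.977, 0.0], [0.977, -0.215, -0.0], [0.0, 0.0, -1.0]]
ft_force: [0.0, -1.0, -0.8]
width: 0.0601
side rim (array([ 484.1, -178.9]), np.float64(-13.0), np.float64(38.6)) (array([ 483.9, -179.8]), np.float64(-12.97), np.float64(38.7)) lid (array([ 484.7, -177. ]), np.float64(-12.33), np.float64(17.8))
side handle [-1974.9  8550.8] 118.3 427.0 427.0
scene rim (array([ 482.9, -179.4]), np.float64(-12.72), np.float64(32.6)) (array([ 482.7, -180.5]), np.float64(-12.63), np.float64(32.1)) lid (array([ 484. , -175.8]), np.float64(-11.91), np.float64(20.2))
scene handle [ 502.1 -169.7] -35.3 1029.7333333333333 842.0
wrist rim (array([ 483. , -183.2]), np.float64(-13.08), np.float64(25.7)) (array([ 485.2, -176.2]), np.float64(-12.33), np.float64(25.0))
wrist lid (array([ 484.5, -175. ]), np.float64(-11.88), np.float64(27.8))
[0.56497407 0.18546308 0.30785181]
```

All three cameras agree: the lid is about 2–4 mm too far +y, about 0.5 mm too far +x, and about 0.6° short in yaw. That is inside tolerance but marginal, so I'll regrasp and correct it.

```bash
python3 -m handwheel '[[[-40,0,0,0,0,0],[-45,0,0,0,0,0],[-45,0,0,0,0,0],[-45,0,0,0,0,0],[-45,0,0,0,0,0]]]'
python3 -m handwheel '[[[-45,0,0,0,0,0],[-45,0,0,0,0,0],[-40,0,0,0,0,0],[-20,0,0,0,0,0],[0,0,0,0,0,0]]]'
python3 -m handwheel '[[[0,0,0,0,0,0],[0,0,30,0,0,0],[0,0,40,0,0,0],[0,0,40,0,0,0],[0,0,40,0,0,0]]]' 0.2
python3 -m handwheel '[[[0,0,8,0,0,0],[0,0,2,0,0,0],[0,0,0,0,0,0],[0,0,0,0,0,0],[0,0,0,0,0,0]]]'
```

```text
time: 60.25
tool_pos: [0.517, -0.0308, 0.308]
orientation: [[0.215, 0.977, 0.0], [0.977, -0.215, -0.0], [-0.0, 0.0, -1.0]]
ft_force: [1.1, 0.7, -0.2]
width: 0.0598
time: 60.75
tool_pos: [0.4849, -0.1779, 0.3076]
orientation: [[0.218, 0.976, -0.0], [0.976, -0.218, -0.0], [-0.0, -0.0, -1.0]]
ft_force: [-0.2, -0.5, -0.6]
width: 0.0594
time: 61.25
tool_pos: [0.4858, -0.1741, 0.1567]
orientation: [[0.213, 0.977, 0.001], [0.977, -0.213, -0.0], [-0.0, 0.001, -1.0]]
ft_force: [0.1, -0.6, 0.2]
width: 0.0682
time: 61.75
tool_pos: [0.4861, -0.1759, 0.1491]
orientation: [[0.215, 0.977, 0.002], [0.977, -0.215, -0.001], [-0.001, 0.002, -1.0]]
ft_force: [-0.2, -0.0, 0.0]
width: 0.0682
```

```bash
python3 -m handwheel '[[[0,0,10,0,0,0],[0,0,15,0,0,0],[0,0,10,0,0,0],[0,0,6,0,0,0],[0,0,0,0,0,0]]]'
python3 -m handwheel '[[[0,0,0,0,0,0],[0,0,0,0,0,0],[0,0,0,0,0,0],[0,0,0,0,0,0],[0,0,0,0,0,0]]]' 1
python3 -m handwheel '[[[0,0,-2,0,0,0],[0,0,-2,0,0,0],[-2.7,0,0,0,0,0.6],[0,0,0,0,0,0],[0,0,0,0,0,0]]]'
```

```text
time: 62.25
tool_pos: [0.4853, -0.1755, 0.106]
orientation: [[0.215, 0.977, -0.001], [0.977, -0.215, 0.001], [0.0, -0.001, -1.0]]
ft_force: [0.2, -0.1, 0.3]
width: 0.0686
time: 62.75
tool_pos: [0.4858, -0.1758, 0.1074]
orientation: [[0.215, 0.977, 0.001], [0.977, -0.215, -0.001], [-0.0, 0.001, -1.0]]
ft_force: [-1.1, 0.6, 6.2]
width: 0.0207
time: 63.25
tool_pos: [0.4848, -0.1784, 0.1106]
orientation: [[0.225, 0.974, -0.0], [0.974, -0.225, 0.0], [0.0, -0.0, -1.0]]
ft_force: [0.7, 0.2, -2.9]
width: 0.0211
```

Contact is now expected at about 107.4.

```bash
python3 -m handwheel '[[[0,0,1,0,0,0],[0,0,0.8,0,0,0],[0,0,0.6,0,0,0],[0,0,0.6,0,0,0],[0,0,0.3,0,0,0]]]'
python3 -m handwheel '[[[0,0,0.2,0,0,0],[0,0,0,0,0,0],[0,0,0,0,0,0],[0,0,0,0,0,0],[0,0,0,0,0,0]]]'
```

```text
time: 63.75
tool_pos: [0.4849, -0.1783, 0.1074]
orientation: [[0.225, 0.974, -0.0], [0.974, -0.225, 0.0], [0.0, -0.0, -1.0]]
ft_force: [-0.5, 0.7, -1.7]
width: 0.0209
time: 64.25
tool_pos: [0.4849, -0.1783, 0.1074]
orientation: [[0.225, 0.974, 0.0], [0.974, -0.225, -0.0], [-0.0, 0.0, -1.0]]
ft_force: [-0.8, 1.3, 2.0]
width: 0.0207
```

```bash
python3 -m handwheel '[[[0,0,0,0,0,0],[0,0,0,0,0,0],[0,0,0,0,0,0],[0,0,0,0,0,0],[0,0,0,0,0,0]]]' 0.3
python3 -m handwheel '[[[0,0,-5,0,0,0],[0,0,-15,0,0,0],[0,0,-30,0,0,0],[0,0,-40,0,0,0],[0,0,-40,0,0,0]]]'
python3 -m handwheel '[[[0,0,-40,0,0,0],[0,0,-30,0,0,0],[0,0,0,0,0,0],[0,0,0,0,0,0],[0,0,0,0,0,0]]]'
python3 - <<'E'
from h import *
import pickle
pickle.dump(snap('wrist'),open('d13.pkl','wb'))
E
python3 -m handwheel '[[[40,0,0,0,0,0],[45,0,0,0,0,0],[45,0,0,0,0,0],[45,0,0,0,0,0],[45,0,0,0,0,0]]]'
python3 -m handwheel '[[[45,0,0,0,0,0],[45,0,0,0,0,0],[40,0,0,0,0,0],[20,0,0,0,0,0],[0,0,0,0,0,0]]]'
python3 -m handwheel '[[[0,0,0,0,0,0],[0,0,0,0,0,0],[0,0,0,0,0,0],[0,0,0,0,0,0],[0,0,0,0,0,0]]]'
python3 - <<'E'
from edge import *
A=pickle.load(open('d0.pkl','rb'));B={n:snap(n) for n in('side','scene')}
for n in B: print(n,'lid',fit(B[n],[(.086,.098,.0825)]))
d=pickle.load(open('d13.pkl','rb'));print('wrist lid',fit(d,[(.086,.098,.0825)],skip=(2,)))
for n,P in (('scene',{'beaker':(500,470),'bottle':(300,190),'meter':(340,383)}),('side',{'beaker':(380,215),'meter':(463,282),'bottle':(473,450)})):
    for k,(x,y) in P.items():
        x,y=int(x*.64),int(y*.64);t=A[n]['image'][y-15:y+15,x-15:x+15];m=cv2.matchTemplate(B[n]['image'][y-30:y+30,x-30:x+30],t,cv2.TM_CCOEFF_NORMED);_,v,_,l=cv2.minMaxLoc(m);print(n,k,round(v,2),l[0]-15,l[1]-15)
print(r.state()['tool_pos'])
E
```

```text
time: 64.75
tool_pos: [0.485, -0.1784, 0.1073]
orientation: [[0.225, 0.974, 0.0], [0.974, -0.225, -0.0], [-0.0, 0.0, -1.0]]
ft_force: [0.5, -0.4, 0.3]
width: 0.0597
time: 65.25
tool_pos: [0.4847, -0.1781, 0.239]
orientation: [[0.225, 0.974, -0.0], [0.974, -0.225, 0.0], [0.0, -0.0, -1.0]]
ft_force: [1.1, -0.2, -0.2]
width: 0.0597
time: 65.75
tool_pos: [0.4846, -0.1781, 0.3061]
orientation: [[0.225, 0.974, -0.002], [0.974, -0.225, 0.001], [0.001, -0.002, -1.0]]
ft_force: [-0.1, -0.8, 1.0]
width: 0.06
time: 66.3
tool_pos: [0.5343, 0.0379, 0.3064]
orientation: [[0.225, 0.974, -0.002], [0.974, -0.225, 0.0], [-0.0, -0.002, -1.0]]
ft_force: [0.8, -0.5, 0.2]
width: 0.0598
time: 66.8
tool_pos: [0.5679, 0.1845, 0.3057]
orientation: [[0.222, 0.975, -0.003], [0.975, -0.222, 0.0], [-0.0, -0.002, -1.0]]
ft_force: [0.3, -0.6, 0.4]
width: 0.0595
time: 67.3
tool_pos: [0.5682, 0.1818, 0.3074]
orientation: [[0.226, 0.974, 0.0], [0.974, -0.226, 0.0], [0.0, 0.0, -1.0]]
ft_force: [0.6, -0.2, -0.3]
width: 0.0597
side lid (array([ 484.4, -179.8]), np.float64(-12.84), np.float64(18.2))
scene lid (array([ 483.4, -177.8]), np.float64(-12.8), np.float64(20.4))
wrist lid (array([ 484.2, -176.4]), np.float64(-12.73), np.float64(27.6))
scene beaker 1.0 0 0
scene bottle 1.0 0 0
scene meter 1.0 0 0
side beaker 0.99 0 0
side meter 0.99 0 0
side bottle 0.85 0 0
[0.56819627 0.18196165 0.3073584 ]
```

The lid now matches the rim in all three cameras: offset 1 mm or less in side and wrist, about 2 mm in scene, and yaw within 0.4°. The bystanders have not moved. Handing in.

```bash
python3 -c "
from cell import r
print(r.close_job())"
```

```text
the job is handed in; nothing more can be done
None
```

All four stoppers are pushed home in their own collars, and the lid is on the case with the gripper clear; I handed the job in at about 67 s. The system gives no verdict.

- **Stoppers:** I pushed each one down while still gripped until the force reached about 19–25 N and it stopped moving, which I read as the collar being at its end stop. A wrist-camera picture then showed all four upright in their collars; I could not read the collar depth directly.
- **Lid:** After my first release it got knocked about 4 cm aside. I put it back, measured it about 3 mm too far towards +y, and regrasped it to correct that.
- **Final lid check:** I compared the lid's edges with the case rim in each camera:

| Camera | Offset x, y (mm) | Angle (degrees) |
|---|---|---|
| side | +0.4, −0.5 | 0.2 |
| scene | +0.6, about +2 | 0.1 |
| wrist | −1.0, −0.2 | 0.4 |

- **Bystanders:** The beaker, wash bottle and meter showed no movement in either fixed camera. The wash bottle's match in the side view was weaker (0.85).
- **Disagreements:** The cameras differ by about 2 mm on the lid's y position. An earlier check using the case's base corners was inconsistent, so I dropped it. The handle fit failed in the side and scene views and was not used there. I had used up the 16 pictures, so the final lid placement was checked by image code only and not by eye.

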